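# Pack the soundbar remote away and clip the lid down corner to corner

## Task

Put the soundbar remote in the open storage box, set the lid squarely on the box, and then snap its four hinged clips shut over the lid's rim in opposite-corner order: after the first clip, the one diagonally across from it, then the other two. Leave the switcher box, the holster and the speaker where they stand.

Things in the scene. Friction and masses are not known exactly. Their poses are not given: they have to be found in the camera images.
- box: Open white plastic storage box, fixed to the table: 110 (its x) x 160 (its y) mm, rim 50 mm high, walls and floor 5 mm thick. Origin: centre of its underside; z up. Four fold-over clips are hinged outside its long walls (x = +-55 mm), near the corners; with their catch cheeks (60 mm high) it spans x = +-89 mm. Same when turned half round.
- remote_center (a point): Black soundbar remote lying buttons up on the table, 120 mm long (its x), 40 mm wide (its y), 16 mm thick (buttons 1.6 mm more, look only), about 0.11 kg. This point is its centre, 8 mm above its underside.
- lid_grip (a point): Loose white lid, right way up on the table: plate 110 (x) x 160 (y) x 6 mm; plug under it 7 mm deep, 95.6 x 145.6 mm, with 2.2 mm play a side in the box mouth; grey handle bar on top at the middle, 14 (x) x 64 (y) x 25 mm high. 0.16 kg; fits either way round. This point: in the bar, 27 mm above the plug's underside, 11.5 mm below the bar's top; with the lid seated, 70 mm above the box's underside.
- clip_1 (a joint): Grey clip 1 (1, 2, 3, 4 go round the box: 1 faces 3 diagonally, 2 faces 4): flat arm 34 x 24 (wide) x 4 mm. Angle from shut: 0 = level, pointing in, 1 mm over the lid; 1.57 = upright; then leaning outward, stop 2.2. Hinge friction keeps it where left. From 0.5 down a sprung catch resists; push it past the peak near 0.25 (about 5 N down, 20 mm from the hinge) and it snaps to about 0.
- clip_1_hinge (a point): Point on clip 1's hinge line at the middle of its width, 59 mm above the box's underside, at (+66, +56) mm in the box's x, y. The hinge line runs along the box's y; the clip folds in the box's x-z plane.
- clip_1_tip (a point): Free end of clip 1's arm, mid-thickness, 34 mm from the hinge.
- clip_2 (a joint): Grey clip 2 (1, 2, 3, 4 go round the box: 1 faces 3 diagonally, 2 faces 4): flat arm 34 x 24 (wide) x 4 mm. Angle from shut: 0 = level, pointing in, 1 mm over the lid; 1.57 = upright; then leaning outward, stop 2.2. Hinge friction keeps it where left. From 0.5 down a sprung catch resists; push it past the peak near 0.25 (about 5 N down, 20 mm from the hinge) and it snaps to about 0.
- clip_2_hinge (a point): Point on clip 2's hinge line at the middle of its width, 59 mm above the box's underside, at (+66, -56) mm in the box's x, y. The hinge line runs along the box's y; the clip folds in the box's x-z plane.
- clip_2_tip (a point): Free end of clip 2's arm, mid-thickness, 34 mm from the hinge.
- clip_3 (a joint): Grey clip 3 (1, 2, 3, 4 go round the box: 1 faces 3 diagonally, 2 faces 4): flat arm 34 x 24 (wide) x 4 mm. Angle from shut: 0 = level, pointing in, 1 mm over the lid; 1.57 = upright; then leaning outward, stop 2.2. Hinge friction keeps it where left. From 0.5 down a sprung catch resists; push it past the peak near 0.25 (about 5 N down, 20 mm from the hinge) and it snaps to about 0.
- clip_3_hinge (a point): Point on clip 3's hinge line at the middle of its width, 59 mm above the box's underside, at (-66, -56) mm in the box's x, y. The hinge line runs along the box's y; the clip folds in the box's x-z plane.
- clip_3_tip (a point): Free end of clip 3's arm, mid-thickness, 34 mm from the hinge.
- clip_4 (a joint): Grey clip 4 (1, 2, 3, 4 go round the box: 1 faces 3 diagonally, 2 faces 4): flat arm 34 x 24 (wide) x 4 mm. Angle from shut: 0 = level, pointing in, 1 mm over the lid; 1.57 = upright; then leaning outward, stop 2.2. Hinge friction keeps it where left. From 0.5 down a sprung catch resists; push it past the peak near 0.25 (about 5 N down, 20 mm from the hinge) and it snaps to about 0.
- clip_4_hinge (a point): Point on clip 4's hinge line at the middle of its width, 59 mm above the box's underside, at (-66, +56) mm in the box's x, y. The hinge line runs along the box's y; the clip folds in the box's x-z plane.
- clip_4_tip (a point): Free end of clip 4's arm, mid-thickness, 34 mm from the hinge.
- switcher: Bystander: aluminium input switcher box 70 (x) x 90 (y) x 34 mm with a steel toggle up to 52 mm, loose, 0.5 kg. Origin: centre of its underside.
- holster: Bystander: clear plastic remote holster standing on a grey foot 60 (x) x 76 (y) mm, 90 mm tall, loose, 0.4 kg. Origin: centre of its underside.
- speaker: Bystander: grey upright cylindrical speaker, 66 mm across, 115 mm tall, loose, 0.5 kg. Origin: centre of its underside.
Things that resemble listed ones, but are neither listed nor needed, are in the scene too. Of the things like the part that bears remote_center, leave any that is yellow; of the rest the smaller one is meant.

How it is judged (in metres and radians):
On the way, in this order (a step that is already met when the one before it is completed fails the run):
1. the remote lies in the box, all clips open (x of remote_center in the frame of box between -0.048 and 0.048 m and y of remote_center in the frame of box between -0.073 and 0.073 m and z of remote_center in the frame of box below 0.03 m and value of joint each of clip_1, clip_2, clip_3, clip_4 above 0.12 rad), for 0.2 s.
2. the lid is seated on the box with the remote inside, all clips still open (all of step 1 and x of lid_grip in the frame of box between -0.004 and 0.004 m and y of lid_grip in the frame of box between -0.004 and 0.004 m and z of lid_grip in the frame of box between 0.0675 and 0.0725 m and angle between the x axis of lid_grip and the x axis of box, either way round below 0.07 rad), for 0.2 s.
3. two diagonally opposite clips are shut while the other two are still open (((x of lid_grip in the frame of box between -0.004 and 0.004 m and y of lid_grip in the frame of box between -0.004 and 0.004 m and z of lid_grip in the frame of box between 0.0675 and 0.0725 m and angle between the x axis of lid_grip and the x axis of box, either way round below 0.07 rad and value of joint each of clip_1, clip_3 below 0.06 rad and value of joint each of clip_2, clip_4 above 0.12 rad) or (x of lid_grip in the frame of box between -0.004 and 0.004 m and y of lid_grip in the frame of box between -0.004 and 0.004 m and z of lid_grip in the frame of box between 0.0675 and 0.0725 m and angle between the x axis of lid_grip and the x axis of box, either way round below 0.07 rad and value of joint each of clip_2, clip_4 below 0.06 rad and value of joint each of clip_1, clip_3 above 0.12 rad))), for 0.2 s.
At the end, for the whole second after the job is handed in: The remote is inside the box (its centre within the inner walls and less than 30 mm above the box's underside), the lid is seated (centred within 4 mm, down within 2.5 mm, square within 0.07 rad) and all four clips are snapped shut (under 0.06 rad) (x of remote_center in the frame of box between -0.048 and 0.048 m and y of remote_center in the frame of box between -0.073 and 0.073 m and z of remote_center in the frame of box below 0.03 m and x of lid_grip in the frame of box between -0.004 and 0.004 m and y of lid_grip in the frame of box between -0.004 and 0.004 m and z of lid_grip in the frame of box between 0.0675 and 0.0725 m and angle between the x axis of lid_grip and the x axis of box, either way round below 0.07 rad and value of joint each of clip_1, clip_2, clip_3, clip_4 below 0.06 rad); the robot touches nothing.
It fails at once if the switcher is moved by more than 20 mm or tipped (distance of switcher from where it was at the start of the episode above 0.02 m or angle between switcher's own z axis and vertical above 0.3 rad).
It fails at once if the holster is moved by more than 20 mm or tipped (distance of holster from where it was at the start of the episode above 0.02 m or angle between holster's own z axis and vertical above 0.3 rad).
It fails at once if the speaker is moved by more than 20 mm or tipped (distance of speaker from where it was at the start of the episode above 0.02 m or angle between speaker's own z axis and vertical above 0.3 rad).
It also fails if it takes over 67 s, if anything falls off the work surface, if the arm or the gripper's body presses on something with over 40 N, if the wrist force passes 120 N, or if a joint passes its speed limit or range.

## Robot

A 6-joint arm with a two-finger parallel gripper is mounted at the origin on the work surface. World frame = base frame: x ahead of the robot, y to its left, z up, the work surface at z = 0. Lengths are in m, angles in degrees, forces in N, time in s.
With the tool pointing down it reaches from about 0.25 to 0.725 m from the base axis. Payload 9.7 kg.
Tool frame: the origin (TCP) lies midway between the tips of the shut fingers; the grasp point (between the pads) lies 19 mm behind it (bot.pinch_z is the distance from the TCP to the grasp point, in m); z points along the fingers, y is the direction in which the jaws open and shut (so a half turn about z gives the same grasp; the last joint's range is limited). The gripper opens to 85 mm and grips with 20 to 120 N. Pads are 22 mm wide; open, the fingers measure 114 mm over their backs; the gripper's body (76 mm by 85 mm) begins 54 mm behind the grasp point. The pads swing forward as they close: fully open they stand 13 mm farther back than shut.
Start: joints at [69.786, 4.979, 10.078, 95.1, 0, 90], TCP at [0.19, 0.516, 0.231] pointing down, gripper open.
Joint ranges: [-179.16, 179.16], [-48.56, 103.87], [-65.8, 70.77], [-126.05, 130.52], [-82.76, 87.17], [-180, 180]. Speed limits (degrees/s): [127.2, 127.2, 147.25, 180, 180, 180].

## Interface

Orientations are given as [roll, pitch, yaw] about the fixed x, y, z axes, in that order (R = Rz(yaw) Ry(pitch) Rx(roll)).
In Python, from workcell import bot, imaging gives the robot as it stands.
- The arm moves only by the tool servo_tool, never from a script. Its argument "moves" is a list that holds one entry, the list of rows, each a list of 7 numbers: the turn, a rotation vector about the tool's x, y, z in rad, then the shift along the tool's x, y, z in cm, then the finger opening in cm, from 0 to 8.54. A call has 1 to 12 rows; each row shifts and turns the pose as measured when the row begins, along the tool's axes as they then stand; what a row does not reach is not made up. A row lasts 1/12 s, in which the tool goes at most 41.7 mm and 7.16 degrees, less where a joint would pass 70% of its speed; a pose out of reach is approached as far as the arm can. A call is refused whole if a number of a shift passes 4.17 or a number of a turn 0.125, either way. A call with a gripper value outside its range is refused whole. The fingers move at their own pace and stop on an object; "force" is the grip in N (left out, the last holds). Time passes only in rows, so rows that do not move let the fingers close. It gives the time, the measured TCP pose, the force and the opening at its end, in the units of the state.
- bot.get_obs(): the state, without advancing time (a new reading comes with each control period).
- imaging.camera(name): name is "side" or "top"; returns the picture (420x560x3 uint8, blue, green, red); there is no depth.
- imaging.calibration(name): a dict with "fx", "fy", "cx", "cy" (pixels), "D" ([k1, k2, p1, p2, k3] as OpenCV has them; the pictures are not rectified), "camera_from_world" (4x4, takes a point from world to camera coordinates). Camera axes: x right, y down, z forward; pixel columns grow to the right and rows downward; lengths in m; the calibration is good to about 2 mm. A picture is of the moment at which its call begins. calibration takes no time and is no camera call.
- bot.job_done(): hands the job in, once; it reports no verdict.
The state is a dict: "time": time; "q": joint angles; "qd": joint speeds; "joint_efforts": joint torques, N m; "ee_pos": TCP position; "tcp_rot": TCP orientation; "wrist_force": force on the tool from outside, world axes, zero at the start; "torque": the same for the moment, N m; "opening": finger opening in m.
Only numpy, scipy, OpenCV 4.12 (cv2) and the standard library are available. Lean on these libraries where they do the work, as an engineer would, in place of code of your own. Each camera call takes 0.05 s, during which the arm holds its last target.

## Working session

There is one attempt and no reset: what is moved stays moved. The work goes in short steps, Python scripts to look and compute and a tool call to move; the robot and the scene stay as the last step left them, time stands still between calls to the robot, and variables do not carry over. Pictures are saved under pics/ and viewed, and the job is handed in when it is done.

Besides the shell and the picture viewer there is one more tool, called as name([rows], argument=value, ...), one row to a line, values as JSON. servo_tool: Moves the arm, as the interface text tells. Its arguments: {"type":"object","properties":{"moves":{"type":"array","items":{"type":"array","items":{"type":"array","items":{"type":"number"}}}},"force":{"type":"number"}},"required":["moves"]}

```bash
mkdir -p pics; ls; python3 - <<'E'
from workcell import bot, imaging
import cv2
for n in("top","side"):
    im=imaging.camera(n); cv2.imwrite(f"pics/{n}0.png",im)
    c=imaging.calibration(n); print(n,c)
print(bot.get_obs(),bot.pinch_z)
E
```

```text
pics
top {'fx': 470.85418955651505, 'fy': 470.85418955651505, 'cx': 284.4385005435667, 'cy': 216.56263666506345, 'D': array([0.00539829, 0.        , 0.        , 0.        , 0.        ]), 'camera_from_world': array([[ 0.01804421, -0.99974547,  0.01354295, -0.04031007],
       [-0.99761312, -0.01890538, -0.06641266,  0.57590092],
       [ 0.06665179, -0.01231226, -0.99770033,  1.03658427],
       [ 0.        ,  0.        ,  0.        ,  1.        ]])}
side {'fx': 516.9109569378215, 'fy': 516.9109569378215, 'cx': 274.78178684850167, 'cy': 211.68580386169822, 'D': array([-0.08901838,  0.        ,  0.        ,  0.        ,  0.        ]), 'camera_from_world': array([[ 0.98982688, -0.1411201 , -0.0181069 , -0.5396039 ],
       [-0.11953797, -0.75585099, -0.64373904,  0.11858577],
       [ 0.0771584 ,  0.63935467, -0.76503084,  1.24911517],
       [ 0.        ,  0.        ,  0.        ,  1.        ]])}
{'time': 0.1, 'q': array([ 6.97842865e+01,  5.00620048e+00,  1.00380199e+01,  9.50994945e+01,
       -8.90548689e-04,  8.99981239e+01]), 'qd': array([-0.05720745, -0.02334636,  0.21701763, -0.03335464,  0.02214362,
        0.06105193]), 'joint_efforts': array([-5.66200288e-05, -5.21564376e+01,  4.65651512e+01,  1.60066044e-02,
       -4.48155458e-05, -5.04609943e-06]), 'ee_pos': array([0.189986  , 0.51591734, 0.23066202]), 'tcp_rot': array([-1.79932325e+02,  8.88332126e-04,  1.59786164e+02]), 'wrist_force': array([0.62873904, 0.83326184, 0.19970002]), 'torque': array([0.02042616, 0.00463673, 0.04960521]), 'opening': 0.08578192578163558} 0.0187
```

View pics/top0.png

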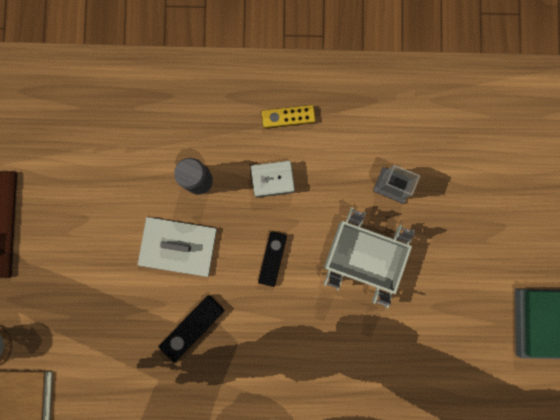

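View pics/side0.png

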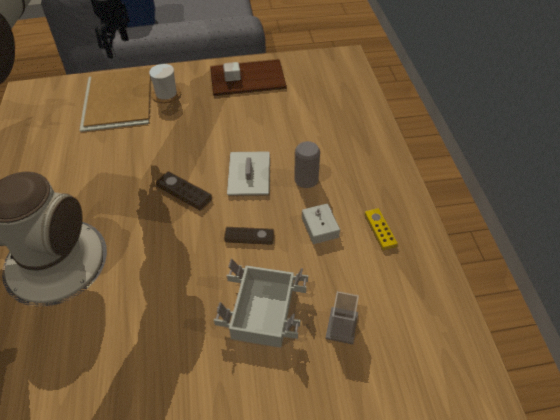

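The top view shows three remotes: a large black one at (192,328), a small black one at (272,259) and a yellow one at (288,116). The smaller non-yellow one at (272,259) fits the description. The lid is at (177,247) and the box at (369,257). I'll enlarge these to confirm.

```bash
cat > h.py <<'E'
import numpy as np, cv2
from workcell import bot, imaging
def K(c): return np.array([[c['fx'],0,c['cx']],[0,c['fy'],c['cy']],[0,0,1]])
def ray(name,uv):
    c=imaging.calibration(name); T=c['camera_from_world']
    p=cv2.undistortPoints(np.array(uv,float).reshape(-1,1,2),K(c),c['D']).reshape(-1,2)
    d=np.c_[p,np.ones(len(p))]@T[:3,:3]; o=-T[:3,:3].T@T[:3,3]
    return o,d
def onplane(name,uv,z):
    o,d=ray(name,uv); return o+d*((z-o[2])/d[:,2])[:,None]
def proj(name,P):
    c=imaging.calibration(name); T=c['camera_from_world']
    return cv2.projectPoints(np.array(P,float).reshape(-1,1,3),cv2.Rodrigues(T[:3,:3])[0],T[:3,3],K(c),c['D'])[0].reshape(-1,2)
def tri(uvt,uvs):
    o1,d1=ray('top',uvt);o2,d2=ray('side',uvs);out=[]
    for a,b in zip(d1,d2):
        s=np.linalg.lstsq(np.c_[a,-b],o2-o1,rcond=None)[0]
        out.append((o1+a*s[0]+o2+b*s[1])/2)
    return np.array(out)
E
python3 - <<'E'
import cv2,numpy as np
t=cv2.imread('pics/top0.png');s=cv2.imread('pics/side0.png')
a=cv2.resize(t[200:320,310:430],None,fx=5,fy=5,interpolation=cv2.INTER_CUBIC)
cv2.imwrite('pics/boxtop.png',a)
a=cv2.resize(t[210:370,130:310],None,fx=4,fy=3.7,interpolation=cv2.INTER_CUBIC)
cv2.imwrite('pics/lidrem.png',a)
a=cv2.resize(s[250:350,205:345],None,fx=5,fy=5,interpolation=cv2.INTER_CUBIC)
cv2.imwrite('pics/boxside.png',a)
E
```

```text
(no output)
```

View pics/boxtop.png

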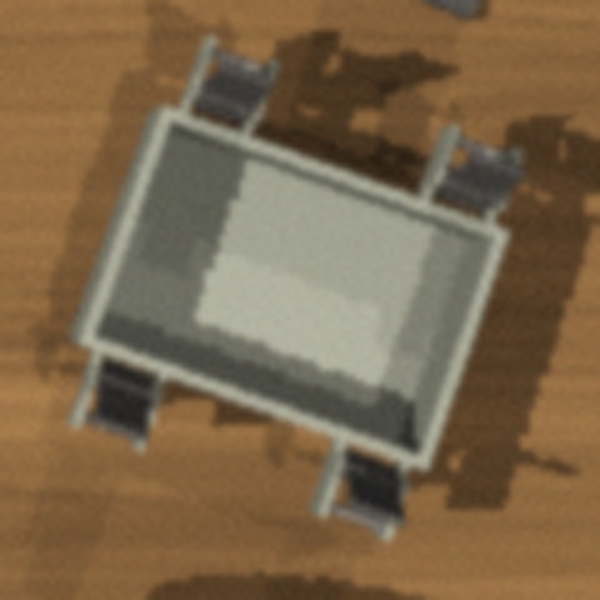

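View pics/lidrem.png

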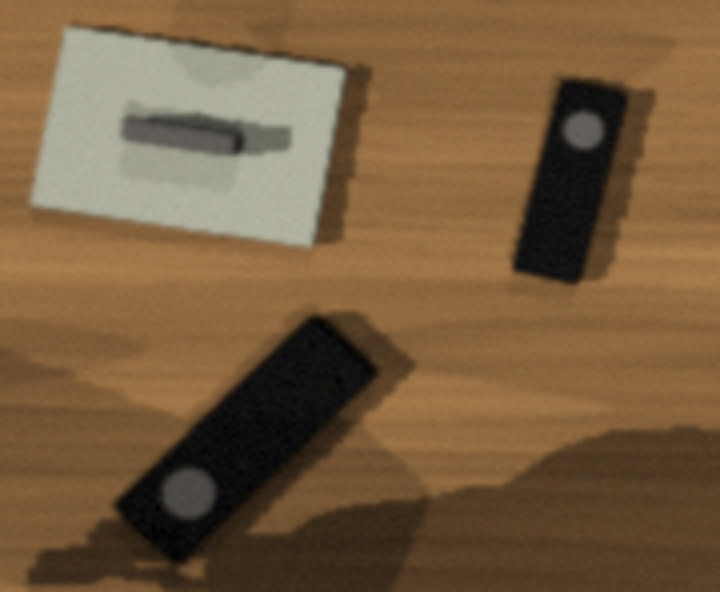

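View pics/boxside.png

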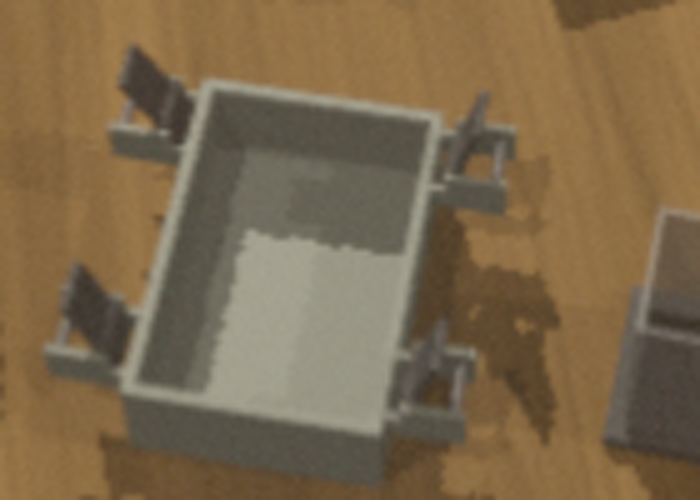

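The crop confirms the small black remote: it is clearly smaller than the other black one, with its round button at about (276,245). All four clips are open and lean slightly outward.

```bash
python3 - <<'E'
from h import *
t=cv2.imread('pics/top0.png')
hsv=cv2.cvtColor(t,cv2.COLOR_BGR2HSV)
def rect(mask,z,near):
    cs=cv2.findContours(mask.astype(np.uint8),cv2.RETR_EXTERNAL,cv2.CHAIN_APPROX_NONE)[0]
    c=[c for c in cs if cv2.contourArea(c)>200 and cv2.pointPolygonTest(c,near,True)>-12][0]
    P=onplane('top',c.reshape(-1,2),z)[:,:2].astype(np.float32)*1000
    r=cv2.minAreaRect(P); print(near,r, 'ctr of px',len(c))
m=(hsv[...,2]<45); rect(m,.016,(272,259))
w=(hsv[...,1]<45)&(hsv[...,2]>110)
rect(w,.013,(160,250))
# bar: inside lid, dark grey
rm=lambda p,ox,oy,fx,fy:np.c_[(p[:,0]+.5)/fx-.5+ox,(p[:,1]+.5)/fy-.5+oy]
b=np.array([(160,108),(508,232),(425,468),(80,345)],float)
P=onplane('top',rm(b,310,200,5,5),.05)*1000
print('box',P,P.mean(0)); print(np.linalg.norm(P-np.roll(P,-1,0),axis=1))
b=np.array([(208,82),(440,115),(385,430),(125,388)],float)
P=onplane('side',rm(b,205,250,5,5),.05)*1000
print('box side',P,P.mean(0));print(np.linalg.norm(P-np.roll(P,-1,0),axis=1))
l=np.array([(68,25),(346,68),(314,247),(30,206)],float)
P=onplane('top',rm(l,130,210,4,3.7),.013)*1000
print('lid',P,P.mean(0));print(np.linalg.norm(P-np.roll(P,-1,0),axis=1))
r=np.array([(560,76),(627,90),(578,284),(513,268)],float)
P=onplane('top',rm(r,130,210,4,3.7),.016)*1000
print('rem',P,P.mean(0));print(np.linalg.norm(P-np.roll(P,-1,0),axis=1))
E
```

```text
(272, 259) ((483.11724853515625, -4.619861602783203), (37.991661071777344, 118.30522155761719), 77.11296081542969) ctr of px 128
(160, 250) ((505.56781005859375, 209.91400146484375), (158.07972717285156, 108.77620697021484), 81.7387924194336) ctr of px 229
box [[ 566.73740822 -154.03668903   50.        ]
 [ 515.55445675 -306.19562445   50.        ]
 [ 413.1265581  -270.21263976   50.        ]
 [ 463.35022963 -120.37860318   50.        ]] [ 489.69216318 -212.7058891    50.        ]
[160.53671278 108.56449516 158.02738908 108.72798829]
box side [[ 463.34405713 -121.66077781   50.        ]
 [ 564.21047831 -155.25942763   50.        ]
 [ 516.8468111  -304.17675561   50.        ]
 [ 412.65845637 -269.13863012   50.        ]] [ 489.26495073 -212.55889779   50.        ]
[106.31511742 156.2679991  109.92217019 155.94469227]
lid [[571.49461523 279.84657349  13.        ]
 [548.271549   123.36430322  13.        ]
 [439.93030352 138.17885961  13.        ]
 [461.80745021 296.82118722  13.        ]] [505.37597949 209.55273088  13.        ]
[158.19611789 109.34942412 160.14367817 110.99284519]
rem [[545.52624032   3.00307762  16.        ]
 [537.7297051  -34.74599242  16.        ]
 [420.50570341  -9.53893072  16.        ]
 [429.44958817  26.83041402  16.        ]] [483.30280925  -3.61285787  16.        ]
[ 38.5457942  119.90355513  37.45293462 118.49696678]
```

```bash
cat >> h.py <<'E'
from scipy.spatial.transform import Rotation as Ro
def need(x,y,z,yaw,pitch=0,roll=180):
    "delta to target (mm, deg) in tool axes: rotvec rad, shift cm"
    s=bot.get_obs(); R=Ro.from_euler('xyz',s['tcp_rot'],degrees=True)
    T=Ro.from_euler('xyz',[roll,pitch,yaw],degrees=True)
    rv=(R.inv()*T).as_rotvec(); sh=R.inv().apply(np.array([x,y,z])/1000-s['ee_pos'])*100
    f=lambda a:np.round(a,3).tolist()
    print('t',round(s['time'],2),'pos',f(s['ee_pos']*1000),'rot',f(s['tcp_rot']),'F',f(s['wrist_force']),'q',np.round(s['q'],1).tolist(),'open',round(s['opening'],4))
    print('turn',f(rv),'shift cm',f(sh),'norm',round(float(np.linalg.norm(sh)),2))
E
python3 - <<'E'
from h import *
need(483,-4,150,167.6)
t=cv2.imread('pics/top0.png')
# bystanders
print('holster foot pts top', onplane('top',[(375,190),(408,202),(418,183),(385,166)],.0)*1000, onplane('top',[(375,190),(408,202)],.01)*1000)
print('speaker top',onplane('top',[(188,170)],.115)*1000,'switcher',onplane('top',[(272,178)],.034)*1000)
E
```

```text
t 0.1 pos [189.986, 515.917, 230.662] rot [-179.932, 0.001, 159.786] F [0.629, 0.833, 0.2] q [69.8, 5.0, 10.0, 95.1, -0.0, 90.0] open 0.0858
turn [-0.001, -0.0, -0.136] shift cm [-45.461, -38.656, 8.113] norm 60.22
holster foot pts top [[ 642.960699   -236.89782006    0.        ]
 [ 616.72737054 -312.97307398    0.        ]
 [ 661.1200197  -336.03252555    0.        ]
 [ 699.10422161 -259.71042413    0.        ]] [[ 641.68578708 -234.84516705   10.        ]
 [ 615.69694592 -310.21142084   10.        ]]
speaker top [[661.90801228 170.59449359 115.        ]] switcher [[ 6.60947821e+02 -2.73440679e-01  3.40000000e+01]]
```

servo_tool([
  [[0,0,-0.07,-3.0,-2.6,0.0,8],[0,0,-0.066,-3.0,-2.6,0.0,8],[0,0,0,-3.0,-2.6,0,7],[0,0,0,-3.0,-2.6,0,7],[0,0,0,-3.0,-2.6,0,7],[0,0,0,-3.0,-2.6,0,7],[0,0,0,-3.0,-2.6,0,7],[0,0,0,-3.0,-2.6,0,7],[0,0,0,-3.0,-2.6,0,7],[0,0,0,-3.0,-2.6,0,7],[0,0,0,-3.0,-2.6,0,7],[0,0,0,-3.0,-2.6,0,7]],
])

```text
time: 1.1
ee_pos: [0.4757, 0.1186, 0.2255]
tcp_rot: [-179.6, -0.2, 168.7]
wrist_force: [0.8, 0.3, 0.2]
opening: 0.0698
```

```bash
python3 -c "
from h import *
need(483,-4,80,167.6)"
```

```text
t 1.1 pos [475.739, 118.59, 225.476] rot [-179.589, -0.213, 168.7] F [0.792, 0.32, 0.21] q [14.2, -2.9, 1.4, 94.7, -0.3, 25.5] open 0.0698
turn [-0.007, -0.004, 0.019] shift cm [-3.168, -11.775, 14.621] norm 19.04
```

servo_tool([
  [[0,0,0.019,-0.6,-2.4,2.0,7],[0,0,0,-0.6,-2.4,3.0,7],[0,0,0,-0.6,-2.4,3.0,7],[0,0,0,-0.6,-2.4,3.0,7],[0,0,0,-0.4,-1.5,2.5,7],[0,0,0,0,0,0,7]],
])

```text
time: 1.6
ee_pos: [0.4821, -0.0085, 0.0843]
tcp_rot: [-179.6, -0.2, 167.1]
wrist_force: [-0.8, 0.0, -0.2]
opening: 0.0701
```

```bash
python3 -c "
from h import *
need(483,-4,3,167.6)
cv2.imwrite('pics/t1.png',cv2.resize(imaging.camera('top')[200:320,210:330],None,fx=5,fy=5))"
```

```text
t 1.6 pos [482.128, -8.507, 84.283] rot [-179.593, -0.156, 167.084] F [-0.765, 0.048, -0.189] q [-0.8, -4.4, -15.6, 79.0, -0.4, 12.1] open 0.0701
turn [-0.007, -0.003, -0.009] shift cm [-0.006, 0.517, 8.125] norm 8.14
```

View pics/t1.png

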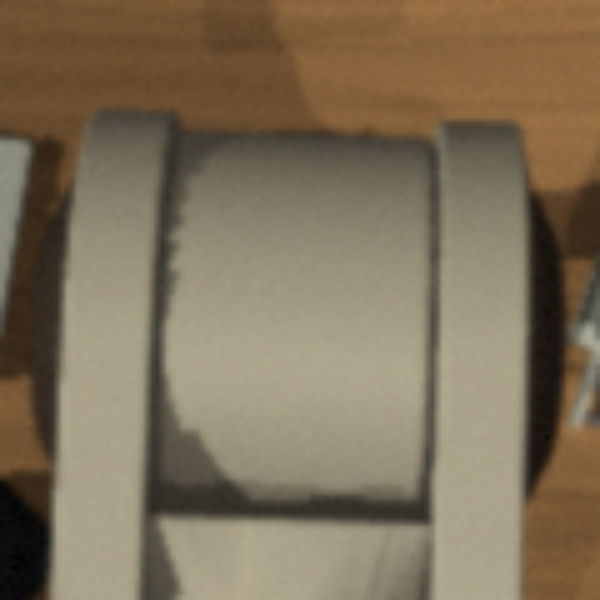

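The arm hides the remote in the top view. The measured pose is reliable, so I'll descend.

servo_tool([
  [[0,0,-0.009,0,0.3,2.0,7],[0,0,0,0,0.25,2.0,7],[0,0,0,0,0,2.0,7],[0,0,0,0,0,1.5,7],[0,0,0,0,0,0.5,7],[0,0,0,0,0,0.2,7],[0,0,0,0,0,0,7]],
])

```text
time: 2.23
ee_pos: [0.4895, 0.0029, 0.0123]
tcp_rot: [-179.9, 0.5, 167.8]
wrist_force: [0.5, -0.5, -1.2]
opening: 0.07
```

```bash
python3 -c "
from h import *
need(483,-4,3,167.6)
cv2.imwrite('pics/s1.png',cv2.resize(imaging.camera('side')[150:280,170:330],None,fx=5,fy=4.6))"
```

```text
t 2.23 pos [489.479, 2.858, 12.322] rot [-179.872, 0.547, 167.775] F [0.527, -0.455, -1.18] q [0.5, -2.1, -21.5, 70.1, -0.2, 12.7] open 0.07
turn [-0.002, 0.01, 0.003] shift cm [0.497, -0.805, 0.929] norm 1.33
```

View pics/s1.png

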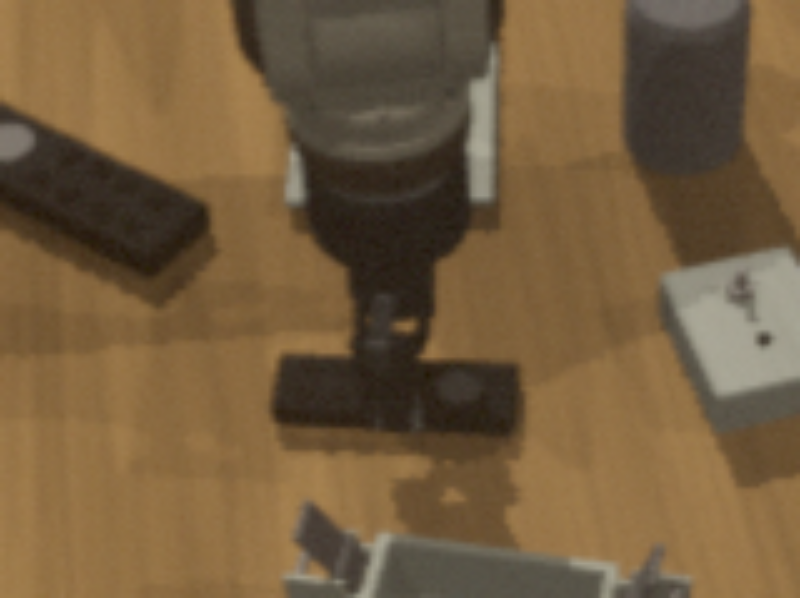

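The fingers straddle the remote. The rows overshoot sideways a little, so I'll correct that, go down and close.

servo_tool([
  [[0,0.005,0,0.25,-0.4,0.3,7],[0,0,0,0.1,-0.2,0.2,7],[0,0,0,0,-0.1,0.1,7],[0,0,0,0,0,0,7]],
])

```text
time: 2.62
ee_pos: [0.4866, -0.0034, 0.0101]
tcp_rot: [-179.9, 0.6, 167.8]
wrist_force: [-1.4, 0.2, -0.8]
opening: 0.0702
```

```bash
python3 -c "
from h import *
need(483,-4,3,167.6)"
```

```text
t 2.62 pos [486.608, -3.429, 10.064] rot [-179.948, 0.558, 167.809] F [-1.435, 0.237, -0.791] q [-0.3, -2.5, -22.1, 69.8, -0.2, 11.9] open 0.0702
turn [-0.001, 0.01, 0.004] shift cm [0.348, -0.131, 0.703] norm 0.8
```

servo_tool([
  [[0,0.01,0,0.2,0,0.5,7],[0,0,0,0.1,0,0.4,7],[0,0,0,0,0,0,4],[0,0,0,0,0,0,3],[0,0,0,0,0,0,3],[0,0,0,0,0,0,3],[0,0,0,0,0,0,3],[0,0,0,0,0,0,3]],
], force=60)

```text
time: 3.28
ee_pos: [0.4836, -0.0032, 0.0007]
tcp_rot: [-179.9, -0.0, 167.7]
wrist_force: [0.3, 0.6, 0.2]
opening: 0.0381
```

```bash
python3 -c "
from h import *
need(483,-4,150,167.6)
cv2.imwrite('pics/s2.png',cv2.resize(imaging.camera('side')[150:280,170:330],None,fx=5,fy=4.6))"
```

```text
t 3.28 pos [483.635, -3.191, 0.678] rot [-179.949, -0.04, 167.75] F [0.304, 0.586, 0.163] q [-0.4, -1.9, -22.6, 69.3, -0.0, 11.9] open 0.0381
turn [-0.001, -0.001, 0.003] shift cm [0.055, -0.106, -14.932] norm 14.93
```

View pics/s2.png

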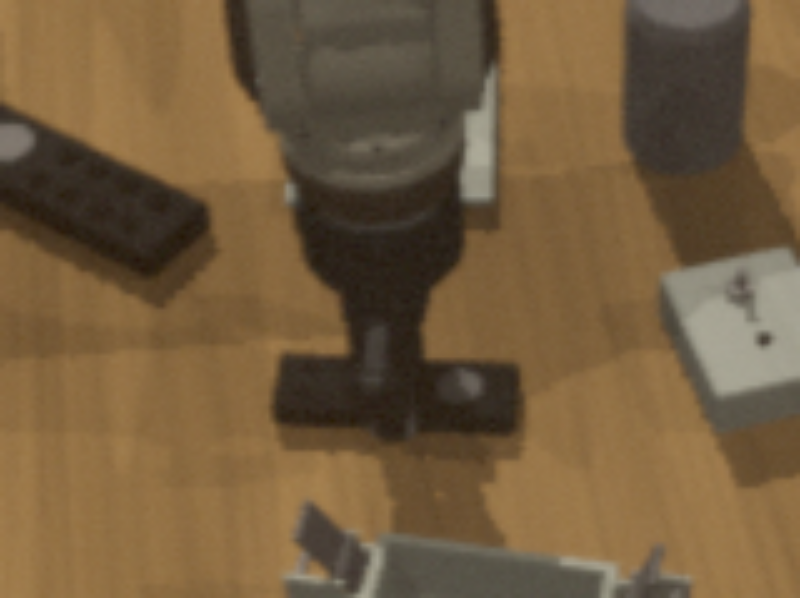

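The remote is gripped at 38 mm opening. Now I'll lift it.

servo_tool([
  [[0,0,0,0,0,-1.5,3],[0,0,0,0,0,-3,3],[0,0,0,0,0,-3.5,3],[0,0,0.1,0,0,-3.5,3],[0,0,0.12,0,0,-2,3],[0,0,0.12,0,0,0,3],[0,0,0.12,0,0,0,3],[0,0,0.12,0,0,0,3],[0,0,0.12,0,0,0,3],[0,0,0.12,0,0,0,3],[0,0,0.12,0,0,0,3],[0,0,0.12,0,0,0,3]],
])

```text
time: 4.33
ee_pos: [0.482, -0.0028, 0.1409]
tcp_rot: [-179.7, -0.0, 104.8]
wrist_force: [0.1, 0.9, -1.2]
opening: 0.0385
```

```bash
python3 -c "
from h import *
need(489.5,-212.6,150,71.5)
cv2.imwrite('pics/s3.png',imaging.camera('side'))"
```

```text
t 4.33 pos [482.027, -2.765, 140.903] rot [-179.748, -0.043, 104.812] F [0.085, 0.886, -1.179] q [-0.3, -4.9, -9.8, 85.4, -0.0, 74.9] open 0.0385
turn [-0.004, 0.001, 0.581] shift cm [-20.477, -4.646, -0.905] norm 21.02
```

View pics/s3.png

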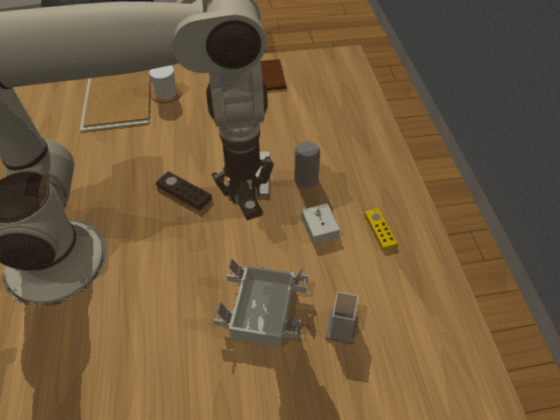

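servo_tool([
  [[0,0,0,-2.5,-0.6,0,3],[0,0,0,-3.5,-0.8,-0.3,3],[0,0,0,-3.5,-0.8,-0.3,3],[0,0,0,-3.5,-0.8,0,3],[0,0,0,-3.0,-0.7,0,3],[0,0,0,-2,-0.4,0,3],[0,0,0.12,0,0,0,3],[0,0,0.12,0,0,0,3],[0,0,0.12,0,0,0,3],[0,0,0.12,0,0,0,3],[0,0,0.1,0,0,0,3],[0,0,0,0,0,0,3]],
])

```text
time: 5.38
ee_pos: [0.4869, -0.1966, 0.1445]
tcp_rot: [-179.6, 0.1, 71.8]
wrist_force: [0.6, -0.4, -0.8]
opening: 0.0384
```

```bash
python3 -c "
from h import *
need(489.5,-212.6,12,71.5)"
```

```text
t 5.38 pos [486.931, -196.602, 144.459] rot [-179.586, 0.078, 71.842] F [0.58, -0.375, -0.822] q [-21.9, 1.1, -3.6, 85.7, -0.1, 86.2] open 0.0384
turn [-0.007, 0.001, 0.006] shift cm [-1.422, 0.838, 13.242] norm 13.34
```

servo_tool([
  [[0,0,0.006,-0.8,0.5,0,3],[0,0,0,-0.6,0.3,0.5,3],[0,0,0,0,0,2.0,3],[0,0,0,0,0,2.0,3],[0,0,0,0,0,2.0,3],[0,0,0,0,0,1.0,3],[0,0,0,0,0,0,3]],
])

```text
time: 5.97
ee_pos: [0.4909, -0.2168, 0.0657]
tcp_rot: [-179.7, 0.1, 73.1]
wrist_force: [-0.8, -0.3, -0.6]
opening: 0.0384
```

```bash
python3 -c "
from h import *
need(489.5,-212.6,14,71.5)
cv2.imwrite('pics/s4.png',cv2.resize(imaging.camera('side')[210:360,180:360],None,fx=4.4,fy=4))"
```

```text
t 5.97 pos [490.95, -216.774, 65.72] rot [-179.714, 0.115, 73.058] F [-0.827, -0.269, -0.649] q [-23.7, 3.5, -9.8, 77.0, -0.1, 83.2] open 0.0384
turn [-0.005, 0.002, 0.027] shift cm [0.367, -0.234, 5.173] norm 5.19
```

View pics/s4.png

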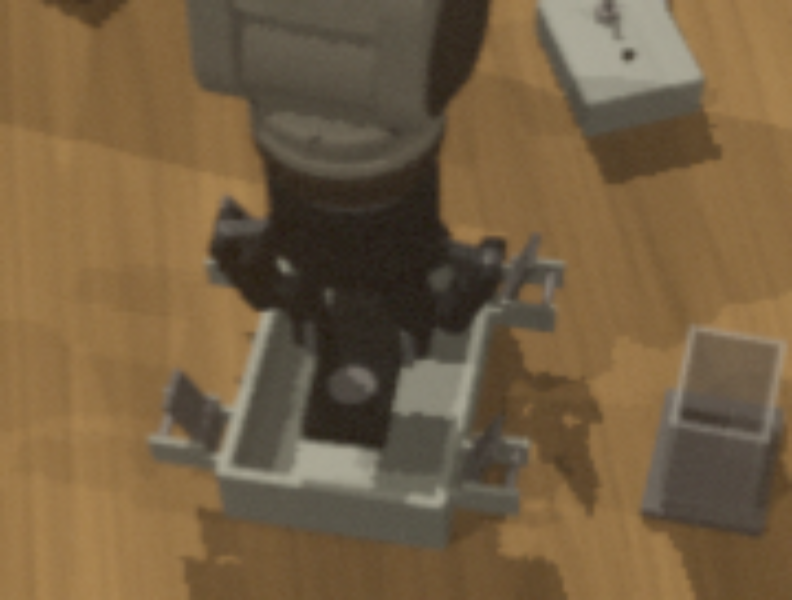

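servo_tool([
  [[0,0,0.025,0.25,-0.2,0.8,3],[0,0,0,0.1,0,1.5,3],[0,0,0,0,0,1.5,3],[0,0,0,0,0,1.0,3],[0,0,0,0,0,0.3,3],[0,0,0,0,0,0,3]],
])

```text
time: 6.52
ee_pos: [0.4935, -0.2152, 0.0203]
tcp_rot: [179.8, 0.2, 71.9]
wrist_force: [-0.8, 0.1, -0.6]
opening: 0.0386
```

```bash
python3 -c "
from h import *
need(489.5,-212.6,14,71.5)"
```

```text
t 6.52 pos [493.517, -215.224, 20.349] rot [179.789, 0.175, 71.906] F [-0.837, 0.06, -0.579] q [-23.5, 4.5, -13.9, 71.4, -0.2, 84.6] open 0.0386
turn [0.004, 0.003, 0.007] shift cm [0.127, -0.466, 0.633] norm 0.8
```

servo_tool([
  [[0,0,0,0.1,-0.4,0.5,3],[0,0,0,0,0,0.4,3],[0,0,0,0,0,0,3],[0,0,0,0,0,0,5.2],[0,0,0,0,0,0,5.2],[0,0,0,0,0,-0.5,5.2],[0,0,0,0,0,-2,5.2],[0,0,0,0,0,-3,5.2],[0,0,0,0,0,-3.5,5.2],[0,0,0,0,0,-3,5.2],[0,0,0,0,0,-1.5,5.2]],
])

```text
time: 7.43
ee_pos: [0.4881, -0.2119, 0.1529]
tcp_rot: [179.9, 0.2, 72.0]
wrist_force: [1.1, -0.6, 0.1]
opening: 0.0518
```

```bash
python3 -c "
from h import *
need(505.5,209.8,120,81.7)
cv2.imwrite('pics/s5.png',cv2.resize(imaging.camera('side')[210:360,180:360],None,fx=4.4,fy=4))"
```

```text
t 7.43 pos [488.138, -211.878, 152.925] rot [179.891, 0.166, 71.969] F [1.118, -0.563, 0.05] q [-23.4, 1.5, -2.2, 86.1, -0.2, 84.7] open 0.0518
turn [0.002, 0.003, -0.17] shift cm [40.644, -11.408, 3.153] norm 42.33
```

View pics/s5.png

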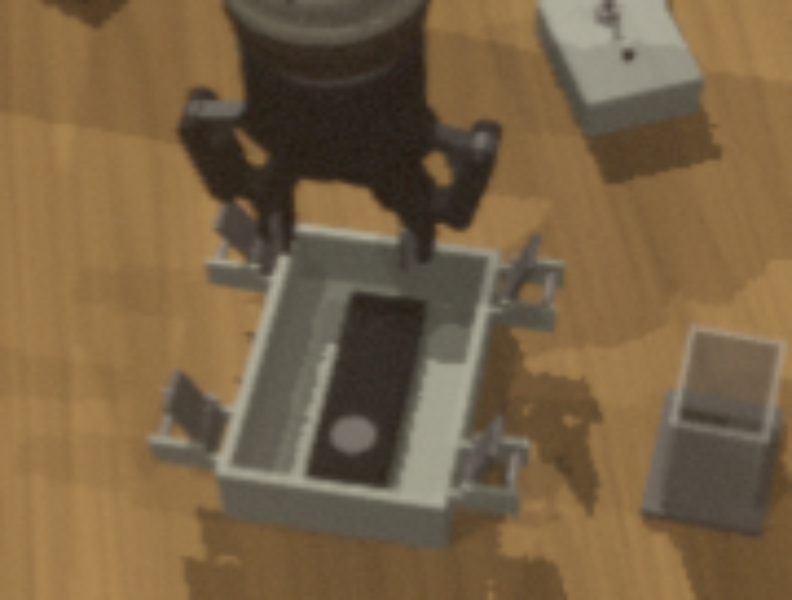

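The remote lies flat in the box. Next I'll fetch the lid.

servo_tool([
  [[0,0,0,2.5,-0.7,0,5.2],[0,0,0,3.6,-1.0,0,5.2],[0,0,0,3.8,-1.1,0,5.2],[0,0,0,3.8,-1.1,0,5.2],[0,0,0,3.8,-1.1,0,5.2],[0,0,0,3.8,-1.1,0,5.2],[0,0,0,3.8,-1.1,0,5.2],[0,0,0,3.8,-1.1,0,5.2],[0,0,0,3.8,-1.1,0,5.2],[0,0,0,3.5,-1.0,0,5.2],[0,0,-0.09,2.0,-0.6,0,5.2],[0,0,-0.08,0,0,0,5.2]],
])

```text
time: 8.48
ee_pos: [0.506, 0.2012, 0.1625]
tcp_rot: [178.8, 0.2, 81.5]
wrist_force: [0.3, -0.4, -0.3]
opening: 0.0522
```

```bash
python3 -c "
from h import *
need(505.5,209.8,70,81.7)"
```

```text
t 8.48 pos [505.97, 201.225, 162.465] rot [178.751, 0.151, 81.485] F [0.345, -0.359, -0.273] q [22.1, 2.3, -0.3, 86.3, -0.8, 120.6] open 0.0522
turn [0.022, 0.003, -0.004] shift cm [0.865, -0.375, 9.238] norm 9.29
```

servo_tool([
  [[0.022,0.003,0,0.5,-0.3,1.5,5.2],[0,0,0,0.3,-0.1,2.0,5.2],[0,0,0,0,0,2.5,5.2],[0,0,0,0,0,2.0,5.2],[0,0,0,0,0,1.0,5.2],[0,0,0,0,0,0,5.2]],
])

```text
time: 8.98
ee_pos: [0.503, 0.2126, 0.0675]
tcp_rot: [-179.8, -0.2, 81.3]
wrist_force: [-0.0, 0.7, 0.5]
opening: 0.052
```

```bash
python3 -c "
from h import *
need(505.5,209.8,18,81.7)
cv2.imwrite('pics/s6.png',cv2.resize(imaging.camera('side')[110:230,190:350],None,fx=5,fy=5))"
```

```text
t 8.98 pos [502.952, 212.58, 67.543] rot [-179.812, -0.179, 81.299] F [-0.002, 0.701, 0.486] q [22.8, 4.5, -8.5, 77.0, 0.3, 121.5] open 0.052
turn [-0.003, -0.003, -0.007] shift cm [-0.252, 0.31, 4.953] norm 4.97
```

View pics/s6.png

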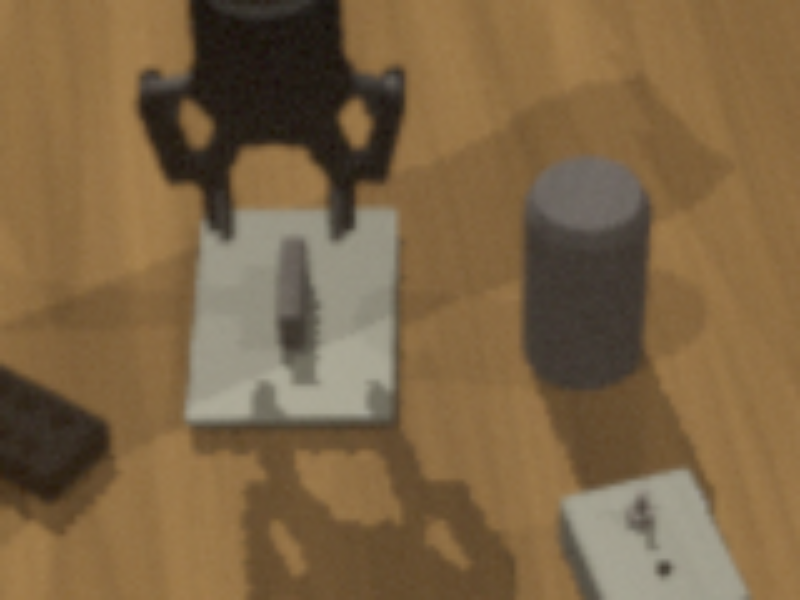

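servo_tool([
  [[0,0,-0.007,-0.2,0.3,1.2,5.2],[0,0,0,0,0,1.5,5.2],[0,0,0,0,0,1.2,5.2],[0,0,0,0,0,0.6,5.2],[0,0,0,0,0,0.2,5.2],[0,0,0,0,0,0,5.2]],
])

```text
time: 9.53
ee_pos: [0.5091, 0.2098, 0.0222]
tcp_rot: [179.9, -0.4, 81.5]
wrist_force: [-0.1, 0.2, 0.0]
opening: 0.052
```

```bash
python3 -c "
from h import *
need(505.5,209.8,18,81.7)"
```

```text
t 9.53 pos [509.15, 209.756, 22.239] rot [179.865, -0.392, 81.544] F [-0.129, 0.153, 0.041] q [22.3, 6.0, -12.0, 71.7, 0.3, 120.7] open 0.052
turn [0.002, -0.007, -0.003] shift cm [-0.052, -0.363, 0.423] norm 0.56
```

servo_tool([
  [[0,-0.007,0,0,-0.35,0.25,5.2],[0,0,0,0,0,0.2,5.2],[0,0,0,0,0,0,3],[0,0,0,0,0,0,1],[0,0,0,0,0,0,0.5],[0,0,0,0,0,0,0.5],[0,0,0,0,0,0,0.5],[0,0,0,0,0,0,0.5],[0,0,0,0,0,0,0.5]],
], force=60)

```text
time: 10.28
ee_pos: [0.5065, 0.211, 0.0198]
tcp_rot: [179.7, -0.0, 81.6]
wrist_force: [-0.6, -0.3, -0.1]
opening: 0.0125
```

```bash
python3 -c "
from h import *
need(489.5,-212.6,170,71.5)
for n in('top','side'): cv2.imwrite(f'pics/{n}7.png',imaging.camera(n))"
```

```text
t 10.28 pos [506.473, 211.002, 19.802] rot [179.702, -0.049, 81.56] F [-0.6, -0.253, -0.085] q [22.7, 5.8, -12.5, 71.4, -0.1, 121.1] open 0.0125
turn [0.005, -0.001, 0.176] shift cm [-42.138, 4.617, -15.032] norm 44.98
```

View pics/side7.png

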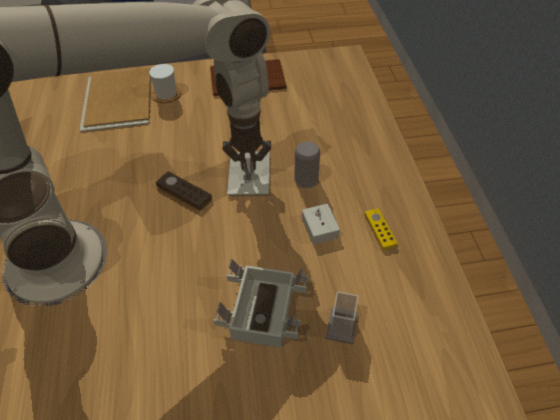

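servo_tool([
  [[0,0,0,0,0,-1.0,0.5],[0,0,0,0,0,-2,0.5],[0,0,0,0,0,-3.0,0.5],[0,0,0,0,0,-3.5,0.5],[0,0,0,0,0,-3.0,0.5],[0,0,0,0,0,-1.5,0.5],[0,0,0,-2.5,0.3,0,0.5],[0,0,0,-3.5,0.4,0,0.5],[0,0,0,-3.8,0.4,0,0.5],[0,0,0,-3.8,0.4,0,0.5],[0,0,0,-3.8,0.4,0,0.5],[0,0,0,-3.8,0.4,0,0.5]],
])

```text
time: 11.38
ee_pos: [0.4956, -0.0041, 0.1731]
tcp_rot: [179.6, -0.1, 82.2]
wrist_force: [0.9, -0.2, -1.9]
opening: 0.013
```

```bash
python3 -c "
from h import *
need(489.5,-212.6,150,71.5)"
```

```text
t 11.38 pos [495.647, -4.052, 173.142] rot [179.622, -0.083, 82.216] F [0.877, -0.16, -1.86] q [-0.5, -3.7, -5.1, 88.2, 0.0, 97.3] open 0.013
turn [0.006, -0.002, 0.187] shift cm [-20.749, 2.2, 2.299] norm 20.99
```

servo_tool([
  [[0,0,0,-3.5,0.3,0,0.5],[0,0,0,-3.8,0.4,0.3,0.5],[0,0,0,-3.6,0.4,0.3,0.5],[0,0,0,-3.0,0.3,0.3,0.5],[0,0,0,-2.5,0.3,0,0.5],[0,0,0.09,-1.0,0.1,0,0.5],[0,0,0.09,0,0,0,0.5],[0,0,0,0,0,0,0.5],[0,0,0,0,0,0,0.5]],
])

```text
time: 12.13
ee_pos: [0.4855, -0.1958, 0.1703]
tcp_rot: [179.4, -0.1, 71.1]
wrist_force: [0.7, 0.1, -2.3]
opening: 0.0125
```

```bash
python3 -c "
from h import *
need(489.5,-212.6,105,71.5)"
```

```text
t 12.13 pos [485.452, -195.82, 170.338] rot [179.362, -0.08, 71.115] F [0.736, 0.058, -2.301] q [-22.0, -0.1, -2.0, 87.5, 0.1, 86.9] open 0.0125
turn [0.011, -0.001, -0.007] shift cm [-1.466, 0.853, 6.542] norm 6.76
```

servo_tool([
  [[0.01,0,-0.007,-0.8,0.5,0.5,0.5],[0,0,0,-0.5,0.35,1.5,0.5],[0,0,0,0,0,2.0,0.5],[0,0,0,0,0,1.5,0.5],[0,0,0,0,0,0.5,0.5],[0,0,0,0,0,0,0.5],[0,0,0,0,0,0,0.5]],
])

```text
time: 12.72
ee_pos: [0.4915, -0.2107, 0.1096]
tcp_rot: [179.9, -0.1, 72.8]
wrist_force: [0.0, 0.6, -1.6]
opening: 0.0126
```

```bash
python3 -c "
from h import *
need(489.9,-211.4,80,71.5)
for n in('side','top'):
  im=imaging.camera(n); cv2.imwrite(f'pics/{n}8.png',im)
s=cv2.imread('pics/side8.png')
cv2.imwrite('pics/s8.png',cv2.resize(s[220:350,190:350],None,fx=5,fy=4.6,interpolation=cv2.INTER_CUBIC))
s=cv2.imread('pics/top8.png')
cv2.imwrite('pics/t8.png',cv2.resize(s[190:310,300:440],None,fx=5,fy=5,interpolation=cv2.INTER_CUBIC))"
```

```text
t 12.72 pos [491.455, -210.677, 109.607] rot [179.914, -0.055, 72.82] F [0.037, 0.561, -1.585] q [-23.2, 2.1, -6.4, 81.4, 0.1, 83.9] open 0.0126
turn [0.001, -0.001, 0.023] shift cm [-0.118, -0.132, 2.96] norm 2.97
```

View pics/s8.png

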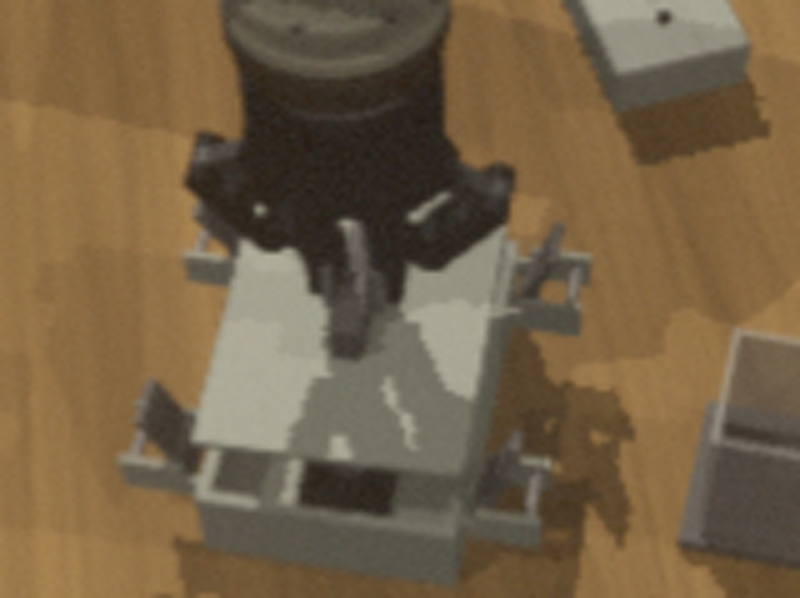

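View pics/t8.png

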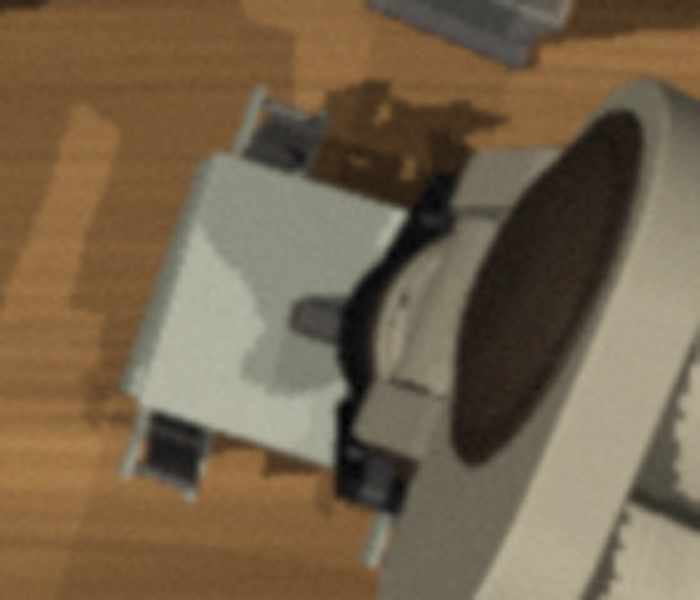

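```bash
python3 - <<'E'
from h import *
rm=lambda p,ox,oy,fx,fy:np.c_[(p[:,0]+.5)/fx-.5+ox,(p[:,1]+.5)/fy-.5+oy]
z=.1028
S=onplane('side',rm(np.array([(192,439),(463,470),(508,228.)]),190,220,5,4.6),z)*1000
T=onplane('top',rm(np.array([(215,152),(140,400.),(338,466)]),300,190,5,5),z)*1000
a=np.deg2rad(72.8)
ux=np.array([np.sin(a),-np.cos(a)]);uy=np.array([np.cos(a),np.sin(a)])
tcp=np.array([491.45,-210.68])
for n,P in(('S',S),('T',T)):
    for p in P: print(n,p[:2].round(1),'lid xy rel tcp',round((p[:2]-tcp)@ux,1),round((p[:2]-tcp)@uy,1))
# where box rim near corners predicted from side (box pose est)
E
```

```text
S [ 414.  -269.8] lid xy rel tcp -56.5 -79.4
S [ 519.  -300.8] lid xy rel tcp 52.9 -78.0
S [ 556.6 -180.4] lid xy rel tcp 53.3 48.1
T [ 566.1 -149. ] lid xy rel tcp 53.1 81.0
T [ 463.6 -119.2] lid xy rel tcp -53.7 79.2
T [ 438.1 -200.8] lid xy rel tcp -53.9 -6.3
```

servo_tool([
  [[0,0,0.026,-0.15,-0.1,0.8,0.5],[0,0,0,0,0,1.2,0.5],[0,0,0,0,0,1.0,0.5],[0,0,0,0,0,0.2,0.5],[0,0,0,0,0,0,0.5]],
])

```text
time: 13.23
ee_pos: [0.4914, -0.2124, 0.0772]
tcp_rot: [179.6, -0.0, 71.2]
wrist_force: [-1.1, -0.1, -2.1]
opening: 0.0129
```

```bash
python3 -c "
from h import *
need(490,-212.6,74,71.3)
"
```

```text
t 13.23 pos [491.431, -212.359, 77.202] rot [179.64, -0.036, 71.193] F [-1.12, -0.103, -2.094] q [-23.4, 2.4, -9.6, 77.6, 0.1, 85.4] open 0.0129
turn [0.006, -0.001, -0.002] shift cm [-0.069, -0.13, 0.319] norm 0.35
```

servo_tool([
  [[0.006,0,-0.002,-0.08,-0.15,0.1,0.5],[0,0,0,0,0,0,0.5],[0,0,0,0,0,0,0.5]],
])

```text
time: 13.48
ee_pos: [0.4892, -0.2125, 0.0757]
tcp_rot: [-179.9, -0.0, 71.3]
wrist_force: [0.1, 0.7, -0.7]
opening: 0.0127
```

```bash
python3 -c "
from h import *
need(490,-212.6,72,71.3)
for n in('side','top'):
  im=imaging.camera(n); cv2.imwrite(f'pics/{n}9.png',im)
s=cv2.imread('pics/side9.png')
cv2.imwrite('pics/s9.png',cv2.resize(s[250:350,200:330],None,fx=6,fy=6,interpolation=cv2.INTER_CUBIC))
s=cv2.imread('pics/top9.png')
cv2.imwrite('pics/t9.png',cv2.resize(s[200:300,310:410],None,fx=6,fy=6,interpolation=cv2.INTER_CUBIC))"
```

```text
t 13.48 pos [489.247, -212.548, 75.748] rot [-179.93, -0.038, 71.331] F [0.064, 0.728, -0.733] q [-23.5, 2.6, -9.6, 77.8, 0.0, 85.2] open 0.0127
turn [-0.001, -0.001, 0.001] shift cm [0.019, 0.073, 0.375] norm 0.38
```

View pics/s9.png

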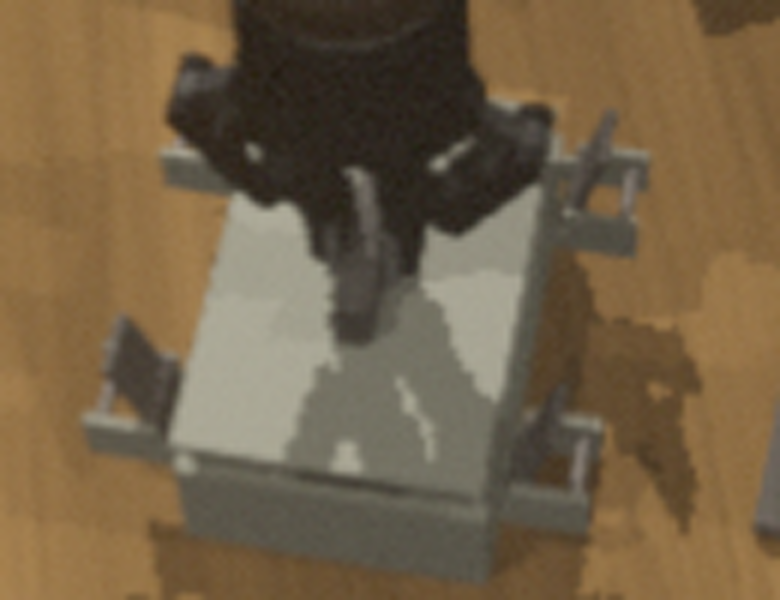

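View pics/t9.png

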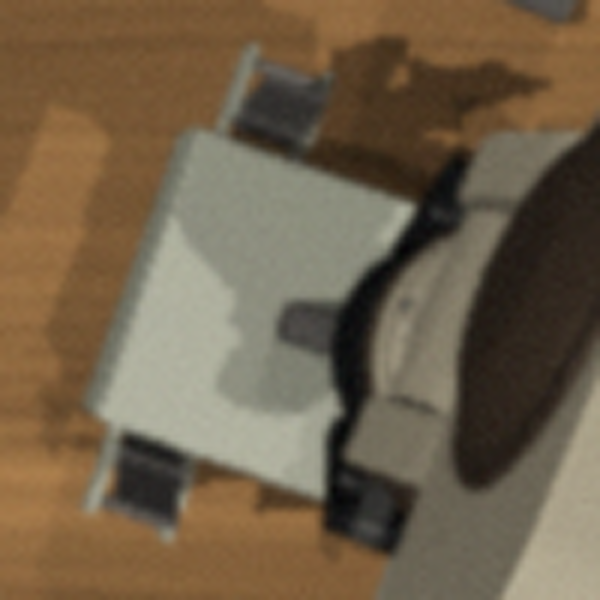

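```bash
python3 - <<'E'
from h import *
a=np.deg2rad(71.4); ux=np.array([np.sin(a),-np.cos(a)]);uy=np.array([np.cos(a),np.sin(a)]);c=np.array([489.5,-212.6])
def W(x,y,z): return np.r_[c+x*ux+y*uy,z]/1000
for n,ox,oy in(('side',200,250),('top',310,200)):
  for x,y in((-55,-80),(55,-80),(55,80),(-55,80)):
    p=proj(n,[W(x,y,50),W(x,y,69)]); p=(p-[ox,oy]+.5)*6-.5
    print(n,x,y,'rim',p[0].round(),'lidtop',p[1].round())
E
```

```text
side -55 -80 rim [178. 470.] lidtop [173. 445.]
side 55 -80 rim [491. 521.] lidtop [490. 496.]
side 55 80 rim [565. 135.] lidtop [566. 106.]
side -55 80 rim [278.  93.] lidtop [275.  65.]
top -55 -80 rim [512. 565.] lidtop [525. 571.]
top 55 -80 rim [609. 277.] lidtop [624. 277.]
top 55 80 rim [193. 129.] lidtop [200. 126.]
top -55 80 rim [ 93. 415.] lidtop [ 98. 418.]
```

The lid edges lie within about 1.5 mm of where the seated outline should be in both views. I'll lower it gently and watch the force.

servo_tool([
  [[0,0,0,0,0.05,0.5,0.5],[0,0,0,0,0,0.4,0.5],[0,0,0,0,0,0.3,0.5],[0,0,0,0,0,0.2,0.5],[0,0,0,0,0,0,0.5]],
])

```text
time: 14.0
ee_pos: [0.4907, -0.213, 0.0628]
tcp_rot: [179.9, -0.0, 71.3]
wrist_force: [0.3, 0.3, -2.9]
opening: 0.0129
```

```bash
python3 -c "
from h import *
need(490,-212.6,63,71.3)
"
```

```text
t 14.0 pos [490.669, -213.041, 62.801] rot [179.878, -0.024, 71.334] F [0.322, 0.324, -2.94] q [-23.5, 2.9, -10.7, 76.2, 0.0, 85.2] open 0.0129
turn [0.002, -0.0, 0.001] shift cm [0.02, -0.077, -0.02] norm 0.08
```

The lid is at its seated height (62.8 mm) with no jamming force. I'll press lightly, release and rise.

servo_tool([
  [[0,0,0,0,0,0.15,0.5],[0,0,0,0,0,0,0.5],[0,0,0,0,0,0,3],[0,0,0,0,0,0,3],[0,0,0,0,0,0,3],[0,0,0,0,0,-0.5,3],[0,0,0,0,0,-2,3],[0,0,0,0,0,-3,3],[0,0,0,0,0,-3.5,2],[0,0,0,0,0,-3,1],[0,0,0,-3.5,0,-1,0],[0,0,0,-3.5,0,0,0]],
])

```text
time: 15.0
ee_pos: [0.4682, -0.2759, 0.1983]
tcp_rot: [180.0, -0.1, 71.8]
wrist_force: [-0.0, -0.4, -0.8]
opening: -0.0001
```

servo_tool([
  [[0,0,0,-2.5,0,0,0],[0,0,0,0,0,0,0]],
])

```text
time: 15.17
ee_pos: [0.4594, -0.3046, 0.2008]
tcp_rot: [179.7, 0.1, 71.7]
wrist_force: [0.6, -0.3, 0.2]
opening: 0.0003
```

```bash
python3 -c "
from h import *
need(490,-212.6,63,71.3)
for n in('side','top'):
  im=imaging.camera(n); cv2.imwrite(f'pics/{n}10.png',im)
s=cv2.imread('pics/side10.png')
cv2.imwrite('pics/s10.png',cv2.resize(s[250:350,200:330],None,fx=6,fy=6,interpolation=cv2.INTER_CUBIC))
s=cv2.imread('pics/top10.png')
cv2.imwrite('pics/t10.png',cv2.resize(s[200:320,310:430],None,fx=5,fy=5,interpolation=cv2.INTER_CUBIC))"
```

```text
t 15.17 pos [459.372, -304.631, 200.808] rot [179.74, 0.07, 71.663] F [0.634, -0.302, 0.218] q [-33.6, 4.3, 6.0, 91.4, 0.0, 74.8] open 0.0003
turn [0.005, 0.001, 0.006] shift cm [9.716, -0.05, 13.769] norm 16.85
```

View pics/s10.png

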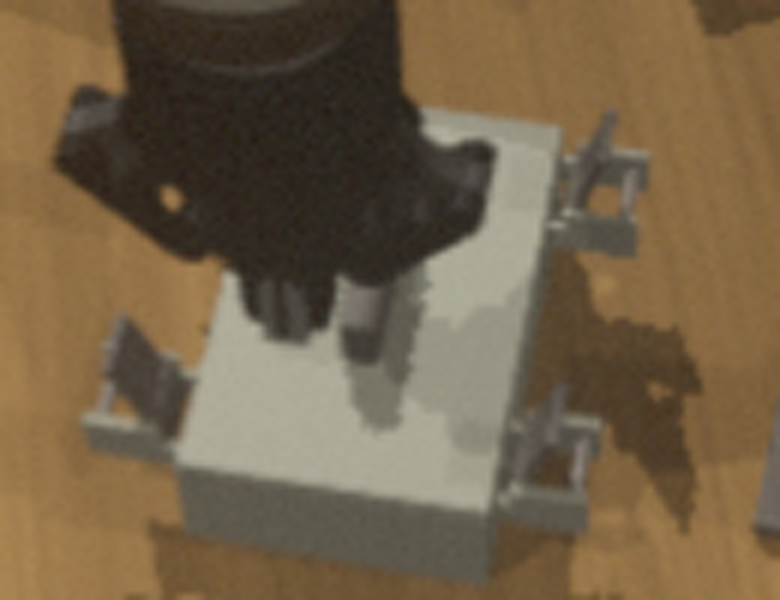

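View pics/t10.png

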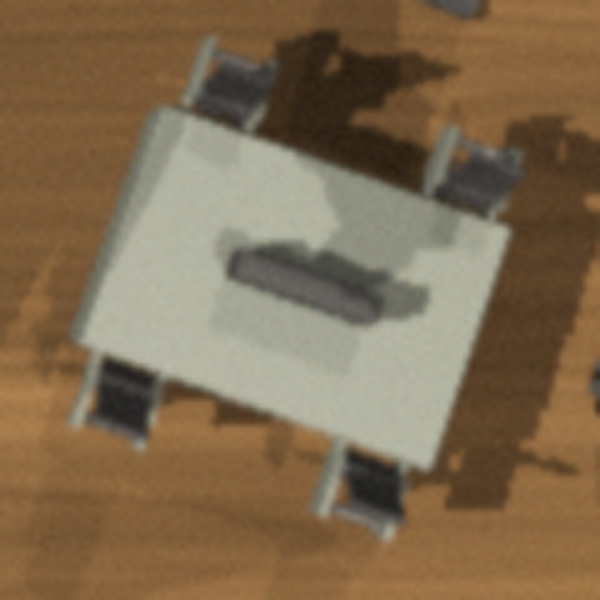

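The lid is seated flush and square in both views, and the clips are still open. Next are the clips, diagonal first: clip 3 (lower right in the top view), then clip 1.

```bash
cat >> h.py <<'E'
_a=np.deg2rad(71.4); UX=np.array([np.sin(_a),-np.cos(_a)]);UY=np.array([np.cos(_a),np.sin(_a)]);C=np.array([489.5,-212.6])
def nb(x,y,z):
    "target in box xy mm"
    p=C+x*UX+y*UY; s=bot.get_obs()['ee_pos'][:2]*1000-C
    print('box now',(s@UX).round(1),(s@UY).round(1),'target',p.round(1)); need(p[0],p[1],z,71.4)
E
python3 - <<'E'
from h import *
nb(-107,-56,140)
# clip tips from two views: top crop5 (310,200), side crop6 (200,250)
rm=lambda p,ox,oy,f:(np.array(p,float)+.5)/f-.5+[ox,oy]
# predicted tip pixel at angles for each clip
for k,(x,y) in {1:(66,56),2:(66,-56),3:(-66,-56),4:(-66,56)}.items():
  for th in(1.57,1.8,2.0,2.2):
    r=34*np.cos(th)*-np.sign(x); P=np.r_[C+(x+r)*UX+y*UY,59+34*np.sin(th)]/1000
    t=(proj('top',[P])[0]-[310,200]+.5)*5-.5; s=(proj('side',[P])[0]-[200,250]+.5)*6-.5
    print(k,th,'top',t.round(),'side',s.round())
E
```

```text
box now 0.7 -94.2 target [ 370.2 -231.5]
t 15.27 pos [460.067, -302.115, 200.393] rot [179.782, -0.006, 71.697] F [-0.206, 0.535, -0.632] q [-33.3, 4.3, 5.9, 91.4, 0.1, 75.0] open 0.0001
turn [0.004, -0.0, 0.005] shift cm [3.878, -10.768, 5.999] norm 12.92
1 1.57 top [237.  96.] side [586. 128.]
1 1.8 top [243.  79.] side [608. 133.]
1 2.0 top [247.  65.] side [625. 139.]
1 2.2 top [250.  52.] side [641. 146.]
2 1.57 top [491. 186.] side [534. 404.]
2 1.8 top [496. 169.] side [557. 409.]
2 2.0 top [499. 154.] side [576. 415.]
2 2.2 top [501. 142.] side [593. 422.]
3 1.57 top [389. 487.] side [153. 344.]
3 1.8 top [382. 504.] side [131. 342.]
3 2.0 top [376. 518.] side [113. 342.]
3 2.2 top [370. 531.] side [ 98. 344.]
4 1.57 top [134. 395.] side [227.  76.]
4 1.8 top [127. 413.] side [206.  75.]
4 2.0 top [121. 427.] side [189.  76.]
4 2.2 top [116. 440.] side [175.  79.]
```

servo_tool([
  [[0,0,0,0.8,-2.5,0,0],[0,0,0,1.0,-3,0,0],[0,0,0,1.0,-3,1,0],[0,0,0,0.8,-2,2,0],[0,0,0,0.2,-0.3,2,0],[0,0,0,0,0,1,0],[0,0,0,0,0,0,0]],
])

```text
time: 15.85
ee_pos: [0.3671, -0.2233, 0.1356]
tcp_rot: [179.9, -0.2, 72.0]
wrist_force: [-0.3, -0.1, -0.7]
opening: 0.0002
```

```bash
python3 -c "
from h import *
nb(-107,-56,78)"
```

```text
box now -112.6 -49.2 target [ 370.2 -231.5]
t 15.85 pos [367.073, -223.271, 135.581] rot [179.914, -0.163, 71.988] F [-0.261, -0.127, -0.717] q [-31.4, -12.5, -17.0, 85.4, 0.2, 76.6] open 0.0002
turn [0.001, -0.003, 0.01] shift cm [-0.706, 0.547, 5.757] norm 5.83
```

servo_tool([
  [[0,0,0.01,-0.6,0.5,1.0,0],[0,0,0,-0.1,0,2,0],[0,0,0,0,0,1.5,0],[0,0,0,0,0,0.8,0],[0,0,0,0,0,0.2,0],[0,0,0,0,0,0,0]],
])

```text
time: 16.35
ee_pos: [0.3733, -0.2317, 0.0792]
tcp_rot: [179.8, -0.2, 71.5]
wrist_force: [0.1, 0.3, 0.8]
opening: 0.0002
```

```bash
python3 -c "
from h import *
nb(-42,-56,78)
s=imaging.camera('side')
cv2.imwrite('pics/s11.png',cv2.resize(s[230:350,190:330],None,fx=5.5,fy=5,interpolation=cv2.INTER_CUBIC))"
```

```text
box now -104.1 -55.1 target [ 431.8 -252.3]
t 16.35 pos [373.277, -231.662, 79.212] rot [179.76, -0.151, 71.495] F [0.059, 0.277, 0.832] q [-32.0, -10.7, -21.8, 78.7, 0.2, 76.5] open 0.0002
turn [0.004, -0.003, 0.002] shift cm [-0.097, 6.207, 0.147] norm 6.21
```

View pics/s11.png

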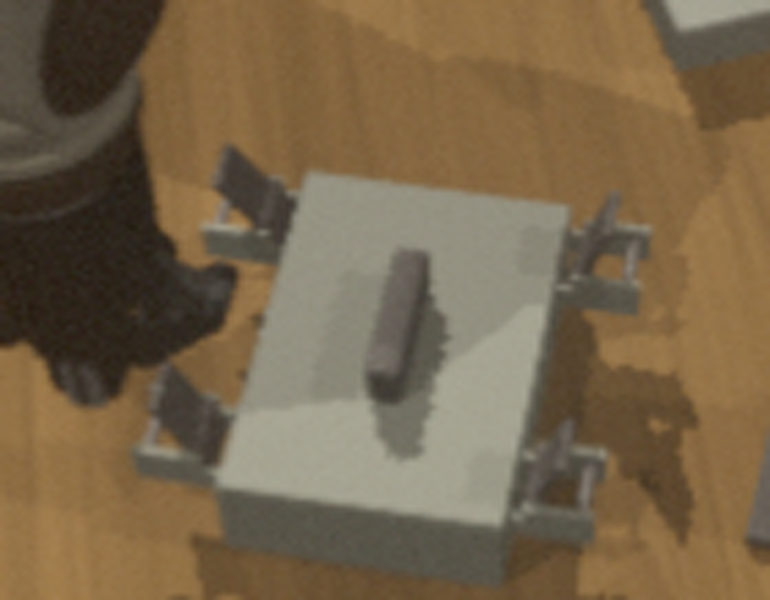

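servo_tool([
  [[0,0,0,-0.05,0.8,0.05,0],[0,0,0,-0.05,1.2,0.05,0],[0,0,0,0,1.2,0,0],[0,0,0,0,1.2,0,0],[0,0,0,0,1.0,0,0],[0,0,0,0,0.6,0,0],[0,0,0,0,0,0,0]],
])

```text
time: 16.98
ee_pos: [0.4376, -0.2554, 0.0843]
tcp_rot: [179.3, -0.0, 71.4]
wrist_force: [-0.3, -0.0, 0.1]
opening: 0.0002
```

```bash
python3 -c "
from h import *
nb(-42,-56,61)
s=imaging.camera('side')
cv2.imwrite('pics/s12.png',cv2.resize(s[230:350,190:330],None,fx=5.5,fy=5,interpolation=cv2.INTER_CUBIC))"
```

```text
box now -35.6 -57.1 target [ 431.8 -252.3]
t 16.98 pos [437.599, -255.363, 84.32] rot [179.294, -0.047, 71.443] F [-0.307, -0.027, 0.1] q [-30.4, -1.9, -13.2, 78.0, 0.2, 78.2] open 0.0002
turn [0.012, -0.001, 0.001] shift cm [0.107, -0.674, 2.324] norm 2.42
```

View pics/s12.png

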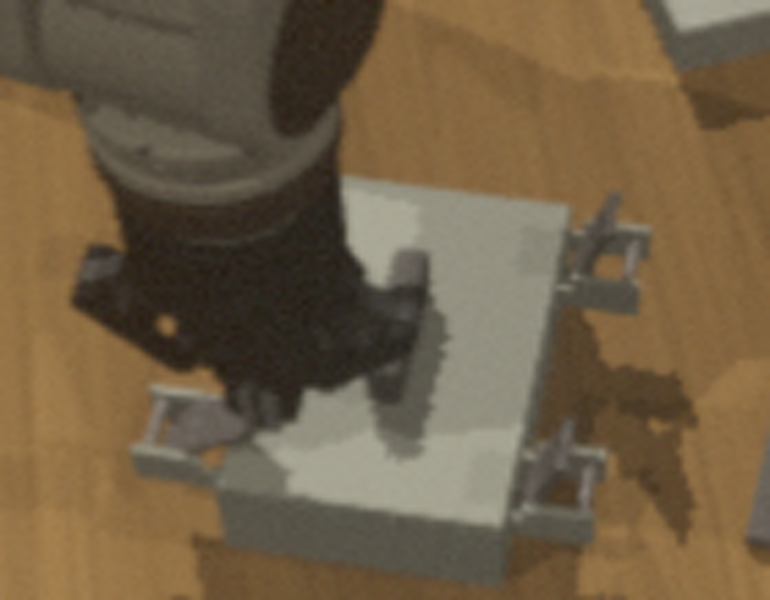

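servo_tool([
  [[0.01,0,0,0,-0.2,0.5,0],[0,0,0,0,-0.1,0.6,0],[0,0,0,0,0,0.6,0],[0,0,0,0,0,0.6,0],[0,0,0,0,0,0.3,0],[0,0,0,0,0,0.2,0],[0,0,0,0,0,0,0]],
])

```text
time: 17.62
ee_pos: [0.4357, -0.2552, 0.0614]
tcp_rot: [179.3, 0.0, 71.4]
wrist_force: [-0.7, -0.4, -0.5]
opening: -0.0004
```

```bash
python3 -c "
from h import *
nb(-42,-56,61)"
```

```text
box now -37.4 -57.5 target [ 431.8 -252.3]
t 17.62 pos [435.658, -255.189, 61.389] rot [179.298, 0.042, 71.427] F [-0.659, -0.37, -0.53] q [-30.4, -1.7, -15.6, 75.4, 0.1, 78.2] open -0.0004
turn [0.012, 0.001, 0.0] shift cm [0.154, -0.456, 0.033] norm 0.48
```

servo_tool([
  [[0.01,0,0,0,0,0.25,0],[0,0,0,0,0,0.2,0],[0,0,0,0,0,0,0],[0,0,0,0,0,-1,0],[0,0,0,0,0,-2.5,0],[0,0,0,0,0,-3,0],[0,0,0,0,0,-2.5,0],[0,0,0,3,0,-0.5,0],[0,0,0,3,0,0,0]],
])

```text
time: 18.37
ee_pos: [0.4492, -0.1985, 0.1587]
tcp_rot: [-179.9, 0.1, 71.0]
wrist_force: [1.0, 0.6, -0.4]
opening: 0.0001
```

```bash
python3 -c "
from h import *
nb(107,56,145)
for n in('side','top'):
  im=imaging.camera(n); cv2.imwrite(f'pics/{n}13.png',im)
s=cv2.imread('pics/side13.png')
cv2.imwrite('pics/s13.png',cv2.resize(s[230:350,190:330],None,fx=5.5,fy=5,interpolation=cv2.INTER_CUBIC))"
```

```text
box now -42.7 0.5 target [ 608.8 -193.7]
t 18.37 pos [449.184, -198.549, 158.691] rot [-179.889, 0.061, 71.018] F [1.017, 0.557, -0.387] q [-23.8, -3.8, -6.8, 87.1, -0.1, 85.2] open 0.0001
turn [-0.002, 0.001, -0.007] shift cm [5.655, 14.935, 1.334] norm 16.03
```

View pics/s13.png

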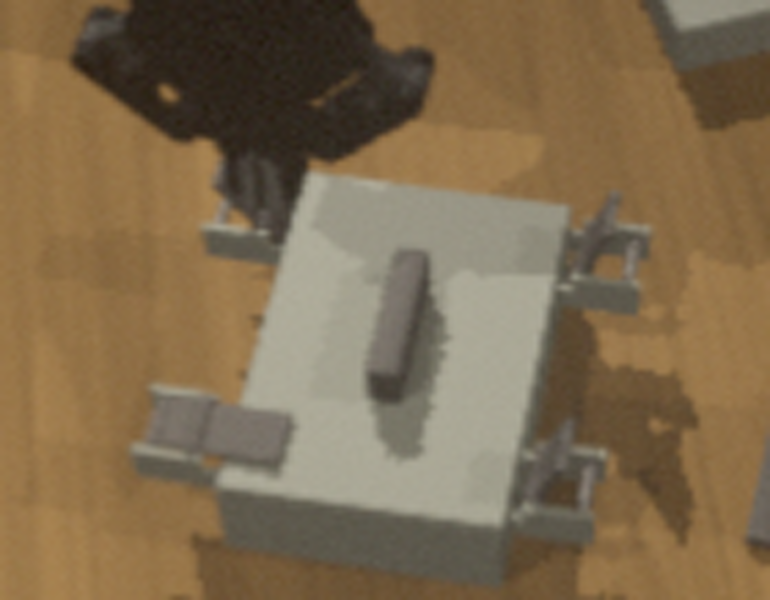

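Clip 3 is flat and shut, and the others are still open. Now for clip 1.

servo_tool([
  [[0,0,0,1.0,2.8,0,0],[0,0,0,1.2,3.4,0,0],[0,0,0,1.3,3.4,0,0],[0,0,0,1.2,3.2,0,0],[0,0,0,0.6,1.8,0,0],[0,0,0,0,0,1,0],[0,0,0,0,0,0.5,0],[0,0,0,0,0,0,0]],
])

```text
time: 19.13
ee_pos: [0.607, -0.1924, 0.1383]
tcp_rot: [-179.4, 0.1, 71.4]
wrist_force: [0.3, 0.4, -0.3]
opening: 0.0
```

```bash
python3 -c "
from h import *
nb(107,56,78)"
```

```text
box now 104.9 56.6 target [ 608.8 -193.7]
t 19.13 pos [607.01, -192.398, 138.266] rot [-179.413, 0.142, 71.39] F [0.26, 0.442, -0.282] q [-17.5, 16.8, 13.4, 87.2, -0.1, 91.1] open 0.0
turn [-0.01, 0.002, -0.0] shift cm [-0.048, 0.269, 6.024] norm 6.03
```

servo_tool([
  [[-0.01,0,0,-0.05,0.3,1.0,0],[0,0,0,0,0.1,2,0],[0,0,0,0,0,1.6,0],[0,0,0,0,0,0.9,0],[0,0,0,0,0,0.2,0],[0,0,0,0,0,0,0]],
])

```text
time: 19.63
ee_pos: [0.6039, -0.1961, 0.0805]
tcp_rot: [-179.9, 0.2, 71.2]
wrist_force: [-0.0, -0.4, 0.5]
opening: -0.0002
```

```bash
python3 -c "
from h import *
nb(39,56,78)
s=imaging.camera('side')
cv2.imwrite('pics/s14.png',cv2.resize(s[230:350,210:350],None,fx=5.5,fy=5,interpolation=cv2.INTER_CUBIC))"
```

```text
box now 103.2 52.1 target [ 544.3 -172. ]
t 19.63 pos [603.915, -196.101, 80.454] rot [-179.868, 0.194, 71.214] F [-0.015, -0.426, 0.452] q [-17.9, 16.4, 6.5, 80.3, -0.2, 90.9] open -0.0002
turn [-0.002, 0.003, -0.003] shift cm [0.367, -6.418, 0.259] norm 6.43
```

View pics/s14.png

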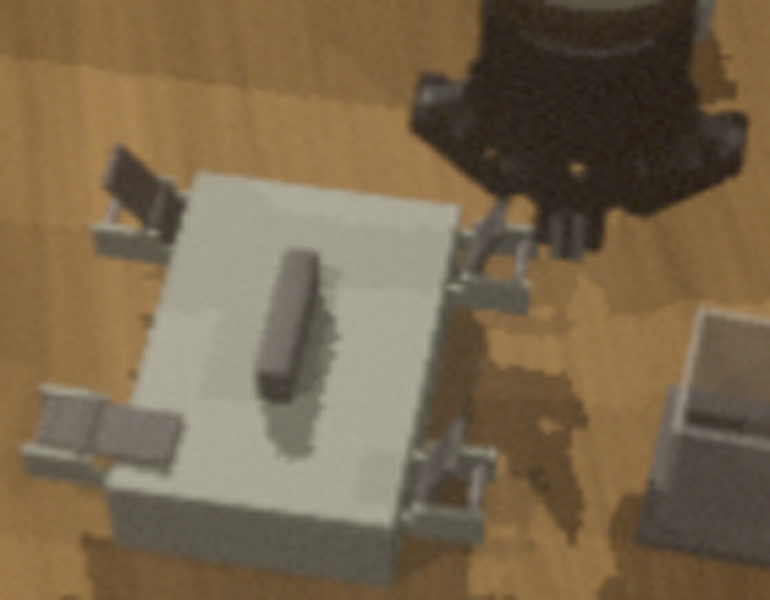

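The fingers are just outside clip 1. I'll push it inward.

servo_tool([
  [[0,0,0,0.2,-0.8,0.15,0],[0,0,0,0.1,-1.2,0.05,0],[0,0,0,0,-1.2,0,0],[0,0,0,0,-1.2,0.1,0],[0,0,0,0,-1.1,0.1,0],[0,0,0,0,-0.7,0,0],[0,0,0,0,0,0,0]],
])

```text
time: 20.27
ee_pos: [0.5464, -0.1741, 0.085]
tcp_rot: [179.5, 0.2, 71.2]
wrist_force: [-0.1, -0.7, -0.1]
opening: -0.0
```

```bash
python3 -c "
from h import *
nb(39,56,61)
s=imaging.camera('side')
cv2.imwrite('pics/s15.png',cv2.resize(s[230:350,210:350],None,fx=5.5,fy=5,interpolation=cv2.INTER_CUBIC))"
```

```text
box now 41.6 54.6 target [ 544.3 -172. ]
t 20.27 pos [546.4, -174.102, 85.019] rot [179.473, 0.194, 71.159] F [-0.102, -0.697, -0.126] q [-17.6, 7.3, -3.6, 78.6, -0.2, 91.3] open -0.0
turn [0.009, 0.003, -0.004] shift cm [0.143, -0.288, 2.399] norm 2.42
```

View pics/s15.png

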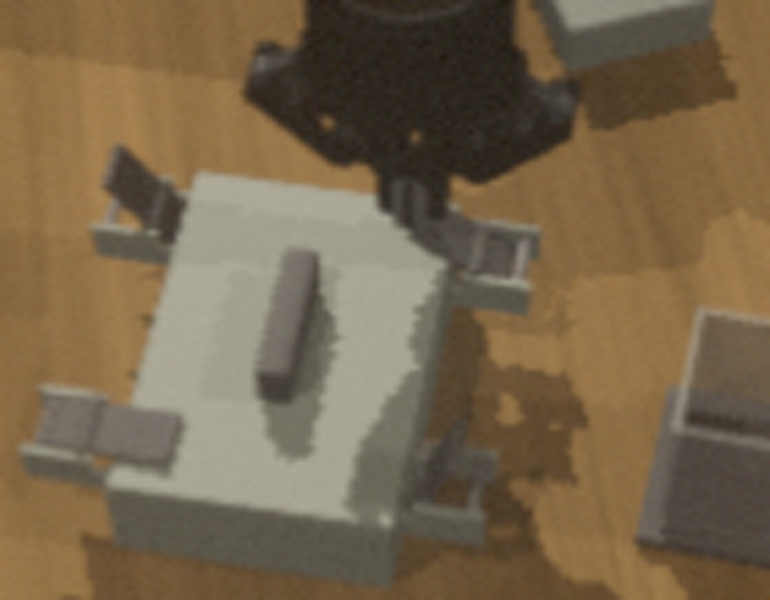

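Clip 1 has folded inward under the finger. I'll press it down.

servo_tool([
  [[0.01,0,0,0.1,-0.2,0.5,0],[0,0,0,0,0,0.6,0],[0,0,0,0,0,0.6,0],[0,0,0,0,0,0.6,0],[0,0,0,0,0,0.3,0],[0,0,0,0,0,0.3,0],[0,0,0,0,0,0.2,0],[0,0,0,0,0,0,0]],
])

```text
time: 20.98
ee_pos: [0.5477, -0.1735, 0.0615]
tcp_rot: [179.7, 0.2, 71.2]
wrist_force: [0.3, 0.6, 0.9]
opening: -0.0001
```

servo_tool([
  [[0,0,0,0,0,0.15,0],[0,0,0,0,0,-1,0],[0,0,0,0,0,-2.5,0],[0,0,0,0,0,-3,0],[0,0,0,0,0,-2.5,0],[0,0,0,-3,0,-0.5,0],[0,0,0,-3,0,0,0],[0,0,0,-2,0,0,0]],
])

```text
time: 21.65
ee_pos: [0.5232, -0.2478, 0.1567]
tcp_rot: [179.9, 0.2, 71.5]
wrist_force: [-0.3, 0.9, -0.3]
opening: 0.0001
```

```bash
python3 -c "
from h import *
nb(107,-56,145)
for n in('side','top'):
  im=imaging.camera(n); cv2.imwrite(f'pics/{n}16.png',im)
s=cv2.imread('pics/side16.png')
cv2.imwrite('pics/s16.png',cv2.resize(s[230:350,190:330],None,fx=5.5,fy=5,interpolation=cv2.INTER_CUBIC))
s=cv2.imread('pics/top16.png')
cv2.imwrite('pics/t16.png',cv2.resize(s[200:320,310:430],None,fx=5,fy=5,interpolation=cv2.INTER_CUBIC))"
```

```text
box now 43.2 -22.7 target [ 573.  -299.8]
t 21.65 pos [523.186, -247.848, 156.654] rot [179.917, 0.172, 71.543] F [-0.306, 0.933, -0.257] q [-25.3, 8.0, 5.1, 87.0, -0.2, 83.2] open 0.0001
turn [0.001, 0.003, 0.002] shift cm [-3.346, 6.373, 1.185] norm 7.29
```

View pics/s16.png

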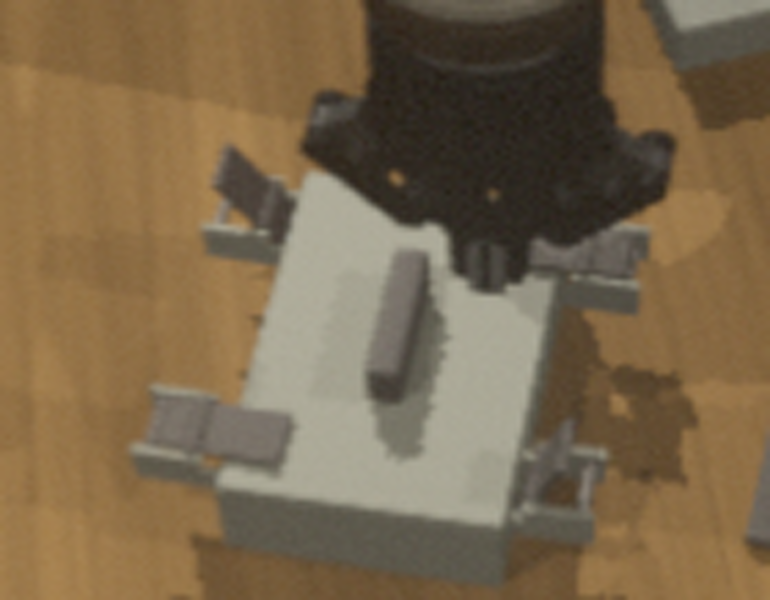

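View pics/t16.png

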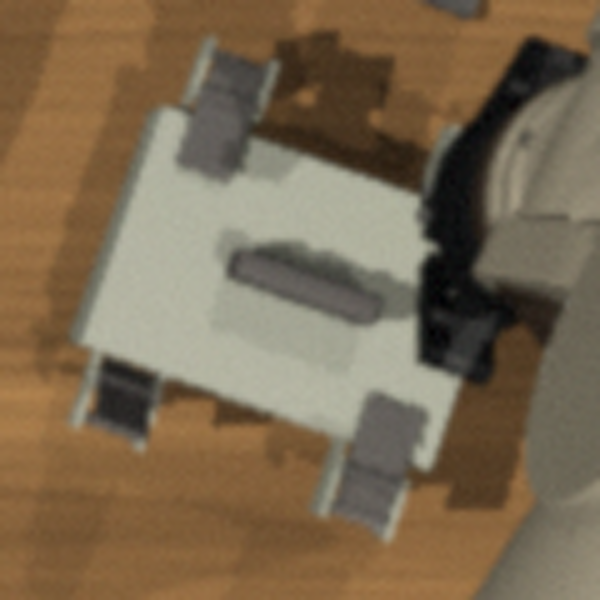

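Clips 1 and 3 are shut, and 2 and 4 are open. Clip 2 is next; it is nearest the holster, so I'll keep x at about 104 and y at about -60.

servo_tool([
  [[0,0,0,-1.5,2.0,0,0],[0,0,0,-1.5,2.4,0,0],[0,0,0,-0.8,1.3,0,0],[0,0,0,0,0.3,0,0],[0,0,0,0,0,0.6,0],[0,0,0,0,0,0,0]],
])

```text
time: 22.25
ee_pos: [0.569, -0.3039, 0.146]
tcp_rot: [-179.7, 0.1, 71.3]
wrist_force: [-0.5, -0.2, -1.3]
opening: 0.0002
```

```bash
python3 -c "
from h import *
nb(105,-59,80)"
```

```text
box now 104.5 -61.2 target [ 570.2 -302. ]
t 22.25 pos [569.023, -303.949, 146.042] rot [-179.746, 0.062, 71.302] F [-0.475, -0.165, -1.342] q [-28.1, 17.6, 15.3, 87.9, -0.1, 80.6] open 0.0002
turn [-0.004, 0.001, -0.002] shift cm [0.228, 0.078, 6.604] norm 6.61
```

servo_tool([
  [[0,0,0,0.2,0.1,1.0,0],[0,0,0,0,0,2,0],[0,0,0,0,0,1.8,0],[0,0,0,0,0,1.2,0],[0,0,0,0,0,0.3,0],[0,0,0,0,0,0,0]],
])

```text
time: 22.75
ee_pos: [0.5685, -0.296, 0.0778]
tcp_rot: [-179.6, 0.0, 71.5]
wrist_force: [0.7, 0.2, -0.6]
opening: 0.0
```

```bash
python3 -c "
from h import *
nb(39,-57,79)
s=imaging.camera('side')
cv2.imwrite('pics/s17.png',cv2.resize(s[230:350,220:360],None,fx=5.5,fy=5,interpolation=cv2.INTER_CUBIC))"
```

```text
box now 101.5 -53.8 target [ 508.3 -279.1]
t 22.75 pos [568.499, -296.0, 77.831] rot [-179.635, 0.0, 71.524] F [0.674, 0.239, -0.647] q [-27.5, 17.5, 7.6, 80.5, -0.1, 81.0] open 0.0
turn [-0.006, 0.0, 0.002] shift cm [-0.302, -6.249, -0.077] norm 6.26
```

View pics/s17.png

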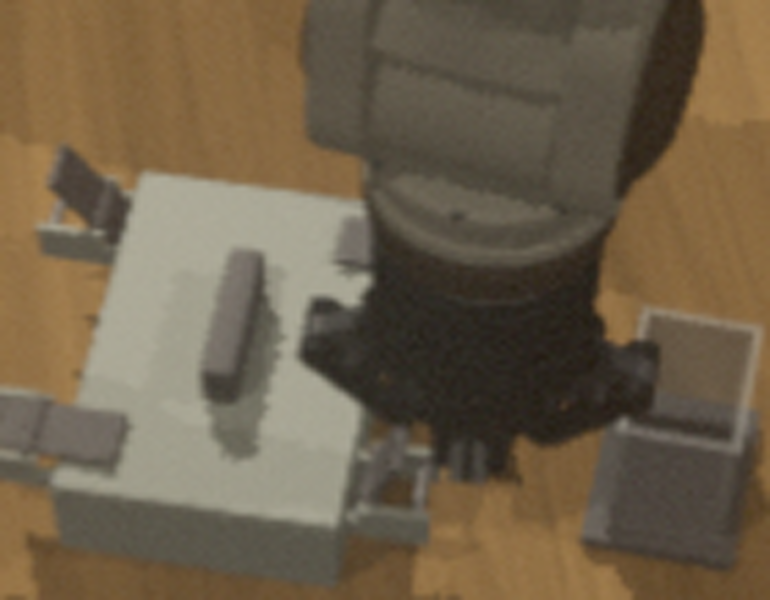

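Clear of the holster. I'll push clip 2 inward.

servo_tool([
  [[0,0,0,-0.2,-0.8,0,0],[0,0,0,-0.1,-1.2,0,0],[0,0,0,0,-1.2,0,0],[0,0,0,0,-1.2,0.1,0],[0,0,0,0,-1.1,0.1,0],[0,0,0,0,-0.5,0,0],[0,0,0,0,0,0,0]],
])

```text
time: 23.38
ee_pos: [0.5111, -0.2784, 0.0829]
tcp_rot: [179.8, 0.1, 71.6]
wrist_force: [-0.5, 0.1, -0.0]
opening: 0.0001
```

```bash
python3 -c "
from h import *
nb(39,-56,61)
s=imaging.camera('side')
cv2.imwrite('pics/s18.png',cv2.resize(s[230:350,220:360],None,fx=5.5,fy=5,interpolation=cv2.INTER_CUBIC))"
```

```text
box now 41.5 -55.5 target [ 508.6 -278.1]
t 23.38 pos [511.131, -278.428, 82.948] rot [179.794, 0.067, 71.64] F [-0.5, 0.063, -0.009] q [-28.6, 8.8, -2.1, 78.9, -0.0, 79.8] open 0.0001
turn [0.004, 0.001, 0.004] shift cm [-0.047, -0.258, 2.194] norm 2.21
```

View pics/s18.png

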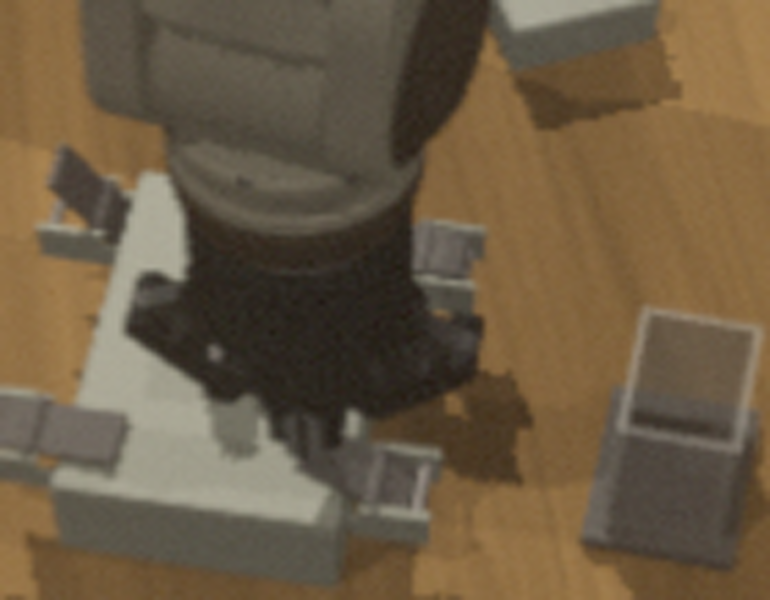

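servo_tool([
  [[0,0,0,0,-0.2,0.5,0],[0,0,0,0,0,0.6,0],[0,0,0,0,0,0.6,0],[0,0,0,0,0,0.5,0],[0,0,0,0,0,0.3,0],[0,0,0,0,0,0.2,0],[0,0,0,0,0,0.2,0],[0,0,0,0,0,0,0]],
])

```text
time: 24.1
ee_pos: [0.512, -0.2789, 0.0615]
tcp_rot: [179.4, 0.2, 71.7]
wrist_force: [0.6, -0.2, -0.9]
opening: -0.0003
```

servo_tool([
  [[0,0,0,0,0,0.15,0],[0,0,0,0,0,-1,0],[0,0,0,0,0,-2.5,0],[0,0,0,0,0,-3,0],[0,0,0,0,0,-2.5,0],[0,0,0,1,-2,-0.5,0],[0,0,0,2,-3,0,0],[0,0,0,2,-3,0,0],[0,0,0,2,-3,0,0],[0,0,0,1.5,-2,0,0],[0,0,0,0,0,0,0]],
])

```text
time: 25.02
ee_pos: [0.4128, -0.1539, 0.1532]
tcp_rot: [179.6, 0.1, 71.5]
wrist_force: [0.7, -0.2, -0.9]
opening: 0.0
```

```bash
python3 -c "
from h import *
nb(-105,56,145)
"
```

```text
box now -91.4 31.2 target [ 407.8 -126. ]
t 25.02 pos [412.81, -153.853, 153.192] rot [179.633, 0.088, 71.53] F [0.689, -0.241, -0.881] q [-20.4, -11.3, -14.1, 86.8, -0.1, 88.1] open 0.0
turn [0.006, 0.002, 0.002] shift cm [2.483, -1.357, 0.807] norm 2.94
```

servo_tool([
  [[0,0,0,1.2,-0.8,0,0],[0,0,0,1.0,-0.5,0.5,0],[0,0,0,0.3,0,2.0,0],[0,0,0,0,0,2,0],[0,0,0,0,0,1.6,0],[0,0,0,0,0,0.9,0],[0,0,0,0,0,0,0]],
])

```text
time: 25.6
ee_pos: [0.4114, -0.1244, 0.0792]
tcp_rot: [179.4, 0.1, 71.7]
wrist_force: [0.3, 0.0, -0.8]
opening: 0.0001
```

```bash
python3 -c "
from h import *
nb(-39,56,79)
s=imaging.camera('side')
cv2.imwrite('pics/s19.png',cv2.resize(s[230:350,190:330],None,fx=5.5,fy=5,interpolation=cv2.INTER_CUBIC))"
```

```text
box now -102.2 58.7 target [ 470.4 -147.1]
t 25.6 pos [411.364, -124.363, 79.19] rot [179.427, 0.098, 71.675] F [0.256, 0.02, -0.817] q [-16.7, -12.5, -23.3, 78.6, -0.1, 91.6] open 0.0001
turn [0.01, 0.002, 0.005] shift cm [-0.301, 6.318, 0.083] norm 6.33
```

View pics/s19.png

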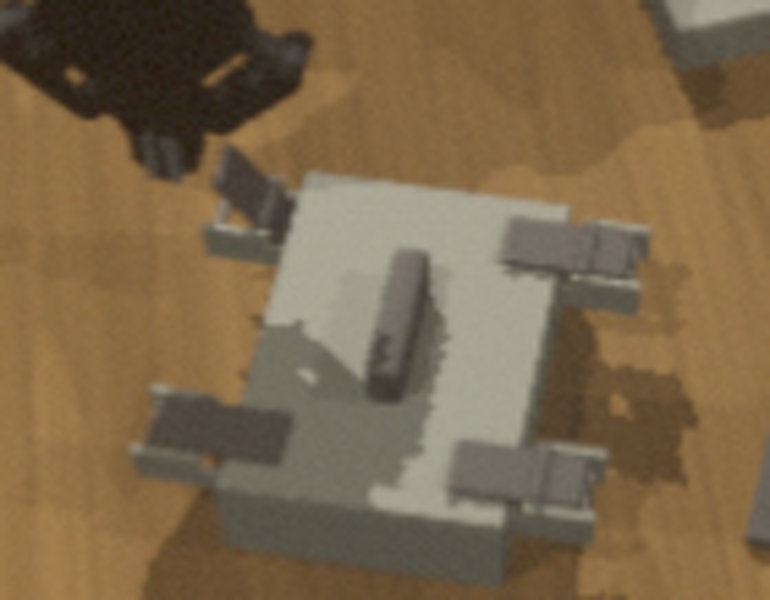

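Clips 1, 2 and 3 are flat. Last is clip 4.

servo_tool([
  [[0.01,0,0,-0.2,0.8,0,0],[0,0,0,-0.1,1.2,0,0],[0,0,0,0,1.2,0,0],[0,0,0,0,1.2,0.1,0],[0,0,0,0,1.0,0.1,0],[0,0,0,0,0.6,0,0],[0,0,0,0,0,0,0]],
])

```text
time: 26.23
ee_pos: [0.4728, -0.1486, 0.0837]
tcp_rot: [179.7, 0.1, 71.6]
wrist_force: [-1.0, 0.0, -0.9]
opening: 0.0001
```

```bash
python3 -c "
from h import *
nb(-40,56,61)
s=imaging.camera('side')
cv2.imwrite('pics/s20.png',cv2.resize(s[230:350,190:330],None,fx=5.5,fy=5,interpolation=cv2.INTER_CUBIC))"
```

```text
box now -36.2 55.3 target [ 469.5 -146.8]
t 26.23 pos [472.843, -148.613, 83.727] rot [179.741, 0.086, 71.595] F [-1.017, 0.019, -0.852] q [-17.4, -3.0, -14.3, 78.4, -0.1, 91.0] open 0.0001
turn [0.005, 0.001, 0.003] shift cm [0.072, -0.39, 2.271] norm 2.31
```

View pics/s20.png

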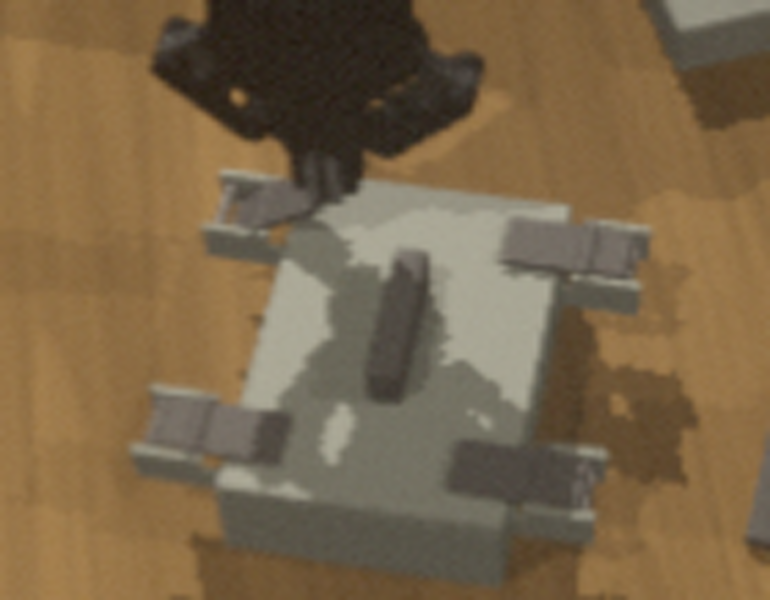

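servo_tool([
  [[0,0,0,0,-0.2,0.5,0],[0,0,0,0,0,0.6,0],[0,0,0,0,0,0.6,0],[0,0,0,0,0,0.6,0],[0,0,0,0,0,0.3,0],[0,0,0,0,0,0.2,0],[0,0,0,0,0,0.2,0],[0,0,0,0,0,0,0]],
])

```text
time: 26.95
ee_pos: [0.472, -0.1484, 0.0615]
tcp_rot: [178.9, 0.1, 71.6]
wrist_force: [-0.0, -0.2, -0.1]
opening: 0.0004
```

servo_tool([
  [[0,0,0,0,0,0.15,0],[0,0,0,0,0,-1,0],[0,0,0,0,0,-2.5,0],[0,0,0,0,0,-3,0],[0,0,0,0,0,-3,0],[0,0,0,2,-2,-1,0],[0,0,0,3,-2,0,0],[0,0,0,3,-2,0,0],[0,0,0,3,-2,0,0],[0,0,0,3,0,0,0],[0,0,0,2,0,0,0],[0,0,0,0,0,0,0]],
])

```text
time: 27.95
ee_pos: [0.437, 0.0363, 0.1665]
tcp_rot: [179.5, 0.1, 71.3]
wrist_force: [-0.7, 0.0, -0.6]
opening: 0.0004
```

```bash
python3 - <<'E'
from h import *
nb(-40,56,61)
for n in('side','top'):
  im=imaging.camera(n); cv2.imwrite(f'pics/{n}21.png',im)
s=cv2.imread('pics/side21.png')
cv2.imwrite('pics/s21.png',cv2.resize(s[250:350,200:330],None,fx=6,fy=6,interpolation=cv2.INTER_CUBIC))
s=cv2.imread('pics/top21.png')
cv2.imwrite('pics/t21.png',cv2.resize(s[200:320,310:430],None,fx=5,fy=5,interpolation=cv2.INTER_CUBIC))
for k,(x,y) in {1:(66,56),2:(66,-56),3:(-66,-56),4:(-66,56)}.items():
  for th in(0,.15,.4):
    r=34*np.cos(th)*-np.sign(x); P=np.r_[C+(x+r)*UX+y*UY,59+34*np.sin(th)]/1000
    print(k,th,'side',((proj('side',[P])[0]-[200,250]+.5)*6-.5).round())
E
```

```text
box now -129.2 219.2 target [ 469.5 -146.8]
t 27.95 pos [436.996, 36.304, 166.457] rot [179.476, 0.068, 71.28] F [-0.73, 0.036, -0.59] q [4.9, -11.6, -12.9, 88.2, -0.3, 113.6] open 0.0004
turn [0.009, 0.001, -0.002] shift cm [-16.284, 8.852, 10.647] norm 21.38
1 0 side [493. 167.]
1 0.15 side [494. 159.]
1 0.4 side [500. 148.]
2 0 side [437. 436.]
2 0.15 side [438. 429.]
2 0.4 side [444. 419.]
3 0 side [256. 408.]
3 0.15 side [254. 400.]
3 0.4 side [246. 388.]
4 0 side [323. 142.]
4 0.15 side [321. 134.]
4 0.4 side [314. 121.]
```

View pics/s21.png

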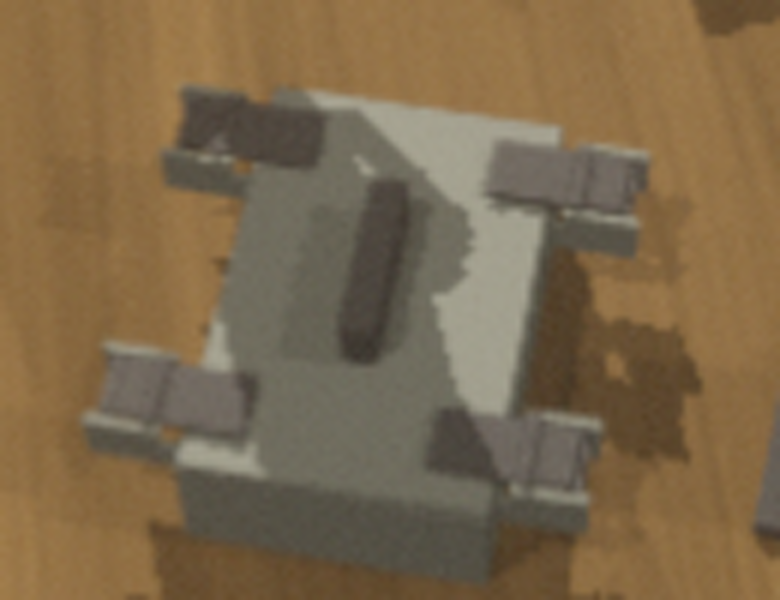

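View pics/t21.png

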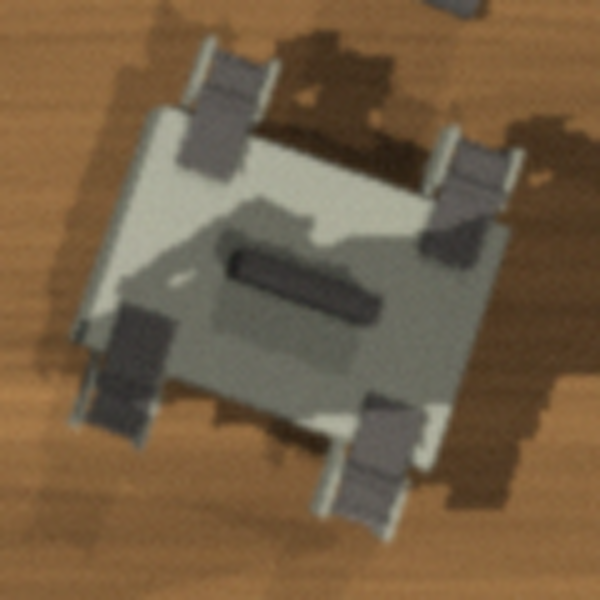

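View pics/side21.png

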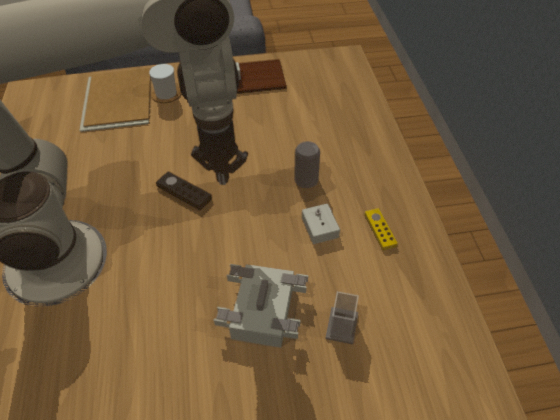

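The clip tips sit where shut clips should appear in the side view, the bystanders are in place and the arm is clear. I'm handing the job in.

```bash
python3 -c "
from workcell import bot
print(bot.job_done()); print(bot.get_obs()['time'])"
```

```text
the job is handed in; nothing more can be done
None
the job is handed in; nothing more can be done
```

I put the smaller black remote in the box, seated the lid and snapped the clips shut in the order 3, 1 (its diagonal), then 2, 4. I handed the job in at about 28 s of the 67 s allowed. No verdict is reported.

- **Lid:** it went down to its expected seated height (62.8 mm at the tool against a predicted 62.8 mm) without jamming. It looked flush and square in both views.
- **Clips:** all four lie flat. In the side view their tips are within about 2 mm of the shut position, which fits shut clips but is too coarse to prove the 0.06 rad limit. Each was also pressed to about 61.5 mm or lower, well past the catch peak.
- **Remote:** I last saw it lying flat in the box before the lid went on. It can't be seen now.
- **Bystanders:** the switcher, holster and speaker stand where they did at the start, and the arm is clear of everything.
- **Disagreement:** the lid's offset in the gripper came out differently from the camera estimates (−1.3 to +1.3 mm along the bar). I aimed between them, inside the 2.2 mm play.

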